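# Tighten the glue press in star order

## Robot

A 7-joint arm with a two-finger parallel gripper is mounted at the origin on the work surface. World frame = base frame: x ahead of the robot, y to its left, z up, the work surface at z = 0. Lengths are in mm, angles in rad, forces in N, time in s.
With the tool pointing down it reaches from about 400 to 850 mm from the base axis. Payload 6.9 kg.
Tool frame: the origin (TCP) lies at the very end of the fingers, on their centre line; the grasp point (between the pads) lies 19 mm behind it; z points along the fingers, y is the line along which they close (so a half turn about z gives the same grasp; the last joint's range is limited). The gripper opens to 85 mm and grips with 20 to 120 N. Pads are 22 mm wide; open, the fingers measure 114 mm over their backs; the gripper's body (76 mm by 85 mm) begins 54 mm behind the grasp point. The pads swing forward as they close: fully open they stand 13 mm farther back than shut.
Start: joints at [1.244, 0.507, -0.238, 1.5, 0.126, 1.149, -0.155], TCP at [262.104, -567.374, 231.275] pointing down, gripper open.
Joint ranges: [-3.08, 3.08], [-0.24, 2.05], [-1.43, 1.35], [0, 2.5], [-1.52, 4.66], [0.17, 1.96], [-2.89, 2.89]. Speed limits (rad/s): [2.39, 2.39, 3.14, 3.14, 3.14, 3.14, 3.14].

## Interface

Orientations are given as a rotation vector (axis times angle).
In Python, from bench import arm, grab_frame, camera_params gives the robot as it stands.
- The arm moves only by the tool send_rows, never from a script. Its argument "rows" is a list of rows, each a list of 7 numbers: the shift along the tool's x, y, z scaled (see below), then the turn, a rotation vector about the tool's x, y, z scaled (see below), then the opening, from 0 (shut) to 1 (fully open). In form: [[x, y, z, rx, ry, rz, fingers], ...]. A call has 1 to 10 rows; each row is the pose to reach, as a shift and turn from the pose commanded when the call began, along the tool's axes at that moment, turning the shorter way round; what a row does not reach only later rows make up. The controller multiplies each number of a shift by 25 cm and each number of a turn by pi rad. A row lasts 1/8 s, in which the tool goes at most 62.5 mm and 10.7 degrees, less where a joint would pass 70% of its speed; a pose out of reach is approached as far as the arm can. A call with a number of a shift or a turn outside -1 to 1 is refused whole. A call with a gripper value outside its range is refused whole. The fingers move at their own pace and stop on an object; the grip force is fixed at half the most. Time passes only in rows, so rows that repeat a pose let the fingers close. It gives the time, the measured TCP pose, the force, the opening and the grip force at its end, in the units of the state.
- arm.observe(): the state, without advancing time (a new reading comes with each control period).
- grab_frame(name): name is "scene" or "top" or "wrist"; returns (picture, depth): 480x640x3 uint8, blue, green, red; 480x640 float32, mm along the optical axis (not along the pixel's ray), 0 where there is no reading.
- camera_params(name): a dict with "fx", "fy", "cx", "cy" (pixels), "camera_from_world" (4x4, takes a point from world to camera coordinates); the wrist camera has in their place "mount" (4x4, takes a point from camera to tool coordinates, whose origin is the TCP and whose axes are the flange's). Camera axes: x right, y up, looking along -z (the intrinsics and any distortion apply to the point x, -y, -z); pixel columns grow to the right and rows downward; lengths in mm; the calibration is good to about 2 mm. A picture is of the moment at which its call begins: read the wrist's pose just before it. camera_params takes no time and is no camera call.
- arm.finish_job(): hands the job in; it is judged then, once.
The state is a dict: "t": time; "joints": joint angles; "qvel": joint speeds; "joint_torque": joint torques, N m; "eef_pos": TCP position; "ee_rot": TCP orientation; "wrist_force": force on the tool from outside, world axes, zero at the start; "moment": the same for the moment, N m; "gripper_width": finger opening in mm; "grip_force": force on a finger pad.
Only numpy, scipy, OpenCV 4.12 (cv2) and the standard library are available. Lean on these libraries where they do the work, as an engineer would, in place of code of your own. Each camera call takes 0.05 s, during which the arm holds its last target. There are 200 camera calls.

## Task

Tighten the four knobs of the glue press clockwise in two passes, each pass in star order (one knob, the one diagonally opposite, then the other two). In the first pass turn each knob only to about 10 degrees past the point where you feel it bite; in the second pass give each one an eighth of a turn more, no further. Leave the things around the press alone.

Things in the scene. Friction and masses are not known exactly. Their poses are not given: they have to be found in the camera images.
- press: Glue press fixed to the bench: dark wooden base 220 x 220 mm, two wooden blanks, aluminium plate 180 x 180 mm, top 62 mm above the bench (its rib along y, 18 mm wide, 130 long, reaches 70 mm), a black wing knob near each corner, numbered round the square, 124 mm apart. Origin: centre of the underside; z up; at yaw 0 x points away from the robot, y to its left. Yaw within 0.45 rad.
- knob1_mid (a point): Centre of knob 1: near the robot, on the press's left (-62, +62 mm) in the press's x, y; diagonally opposite knob 3. A flat black wing bar, 48 mm long (this point's x axis), 14 mm thick (y), 32 mm high: from 80 to 112 mm above the bench, this point at 96; x within 60 degrees of the press's. 13 mm neck and 34 mm washer (top at 68 mm) below; 10 mm stud ends at 115 mm. Clockwise from above tightens. Keeps its height.
- washer1 (a joint): How far knob 1's washer is pressed down, m. The knob spins freely (0.04 N m) for 14 to 55 degrees, unseen and different per knob; then it bites: the wing's rubber core winds up (0.2 rad per N m, springs back on release) and from 0.4 N m the washer sinks, 0.0005 per radian, growing stiffer by 0.3 N m per radian, and stays. Noise far exceeds this travel: feel the bite.
- knob2_mid (a point): Centre of knob 2: near the robot, right (-62, -62) in the press's x, y; diagonally opposite knob 4. A flat black wing bar, 48 mm long (this point's x axis), 14 mm thick (y), 32 mm high: from 80 to 112 mm above the bench, this point at 96; x within 60 degrees of the press's. 13 mm neck and 34 mm washer (top at 68 mm) below; 10 mm stud ends at 115 mm. Clockwise from above tightens. Keeps its height.
- washer2 (a joint): How far knob 2's washer is pressed down, m. The knob spins freely (0.04 N m) for 14 to 55 degrees, unseen and different per knob; then it bites: the wing's rubber core winds up (0.2 rad per N m, springs back on release) and from 0.4 N m the washer sinks, 0.0005 per radian, growing stiffer by 0.3 N m per radian, and stays. Noise far exceeds this travel: feel the bite.
- knob3_mid (a point): Centre of knob 3: far, right (62, -62) in the press's x, y; diagonally opposite knob 1. A flat black wing bar, 48 mm long (this point's x axis), 14 mm thick (y), 32 mm high: from 80 to 112 mm above the bench, this point at 96; x within 60 degrees of the press's. 13 mm neck and 34 mm washer (top at 68 mm) below; 10 mm stud ends at 115 mm. Clockwise from above tightens. Keeps its height.
- washer3 (a joint): How far knob 3's washer is pressed down, m. The knob spins freely (0.04 N m) for 14 to 55 degrees, unseen and different per knob; then it bites: the wing's rubber core winds up (0.2 rad per N m, springs back on release) and from 0.4 N m the washer sinks, 0.0005 per radian, growing stiffer by 0.3 N m per radian, and stays. Noise far exceeds this travel: feel the bite.
- knob4_mid (a point): Centre of knob 4: far, left (62, 62) in the press's x, y; diagonally opposite knob 2. A flat black wing bar, 48 mm long (this point's x axis), 14 mm thick (y), 32 mm high: from 80 to 112 mm above the bench, this point at 96; x within 60 degrees of the press's. 13 mm neck and 34 mm washer (top at 68 mm) below; 10 mm stud ends at 115 mm. Clockwise from above tightens. Keeps its height.
- washer4 (a joint): How far knob 4's washer is pressed down, m. The knob spins freely (0.04 N m) for 14 to 55 degrees, unseen and different per knob; then it bites: the wing's rubber core winds up (0.2 rad per N m, springs back on release) and from 0.4 N m the washer sinks, 0.0005 per radian, growing stiffer by 0.3 N m per radian, and stays. Noise far exceeds this travel: feel the bite.
- jar: Bystander: closed glass jar, 64 mm diameter, 75 mm high, 0.2 to 0.25 m to the left of the press's centre. Origin: centre of its underside.
- carton: Bystander: green carton 60 x 90 x 85 mm high, to the right of the press. Origin: centre of its underside.
- bottle: Bystander: white bottle, 56 mm diameter, 130 mm high, beyond the press. Origin: centre of its underside.

How it is judged:
By the outcome, as a careful person would: the job done as asked, in the order asked, and still so for the second after the job is handed in, with the robot touching nothing.
It also fails if it takes over 72 s, if anything falls off the work surface, if the arm or the gripper's body presses on something with over 40 N, if the wrist force passes 120 N, or if a joint passes its speed limit or range.

## Working session

There is one attempt and no reset: what is moved stays moved. The work goes in short steps, Python scripts to look and compute and a tool call to move; the robot and the scene stay as the last step left them, time stands still between calls to the robot, and variables do not carry over. Pictures are saved under pics/ and viewed, at most 10 in all, crops included, and the job is handed in when it is done.

Besides the shell and the picture viewer there is one more tool, called by a JSON object that holds its "method" and its "body". send_rows: Moves the arm, as the interface text tells. Shifts and turns lie within -1 to 1; 1 stands for 25 cm of shift or pi rad of turn. Its arguments: {"type":"object","properties":{"rows":{"type":"array"}},"required":["rows"]}

```bash
ls; mkdir -p pics; python3 - <<'E'
from bench import arm, grab_frame, camera_params
import cv2,numpy as np
s=arm.observe();print(s)
for n in("top","scene"):
    p,d=grab_frame(n);cv2.imwrite(f"pics/{n}0.png",p);np.save(f"pics/{n}0.npy",d);c=camera_params(n);print(n,c)
print(camera_params("wrist"))
E
```

```text
pics
{'t': 0.0, 'joints': array([ 1.24349914,  0.50831671, -0.2375274 ,  1.50114857,  0.12568115,
        1.1489013 , -0.15479904]), 'qvel': array([-0.00016335,  0.00039889, -0.00149969, -0.00029913, -0.00025623,
        0.00148471,  0.0015948 ]), 'joint_torque': array([-2.73182923e-04, -6.20596433e+01, -2.18671963e+00, -2.49650002e+01,
        1.26852142e-02,  1.21150204e-02, -2.43232438e-05]), 'eef_pos': array([ 261.85296357, -566.93705414,  230.43745387]), 'ee_rot': array([-3.06661636e+00, -6.74191354e-01,  6.32134903e-04]), 'wrist_force': array([ 0.46464956, -0.2911375 ,  0.64165318]), 'moment': array([-0.02613986,  0.03218542, -0.04493965]), 'grip_force': 0.0, 'gripper_width': 85.5077984667308}
top {'fx': 620.0958611349275, 'fy': 620.0958611349275, 'cx': 317.9149420832385, 'cy': 229.6426874451487, 'camera_from_world': array([[ 5.83024069e-03, -9.99848086e-01, -1.64259792e-02,
         4.11579338e+01],
       [ 9.84527121e-01,  2.86248738e-03,  1.75208888e-01,
        -6.33405836e+02],
       [-1.75135252e-01, -1.71933320e-02,  9.84394247e-01,
        -1.41093170e+03],
       [ 0
[... 303 characters left out ...]
.90378365e-01, -4.54968490e-01,  8.41833759e-01,
         1.45770960e+02],
       [ 4.18231444e-01,  7.30923303e-01,  5.39289889e-01,
        -1.34386383e+03],
       [ 0.00000000e+00,  0.00000000e+00,  0.00000000e+00,
         1.00000000e+00]])}
{'fx': 413.8507827410969, 'fy': 413.8507827410969, 'cx': 317.78314227164515, 'cy': 235.08052346029314, 'mount': array([[-5.84190136e-05,  9.44237052e-01,  3.29266436e-01,
         8.39600321e+01],
       [ 9.99999998e-01,  5.90623724e-05,  8.04859777e-06,
         1.08821214e+00],
       [-1.18474726e-05,  3.29266436e-01, -9.44237054e-01,
        -1.42439685e+02],
       [ 0.00000000e+00,  0.00000000e+00,  0.00000000e+00,
         1.00000000e+00]])}
```

View pics/top0.png

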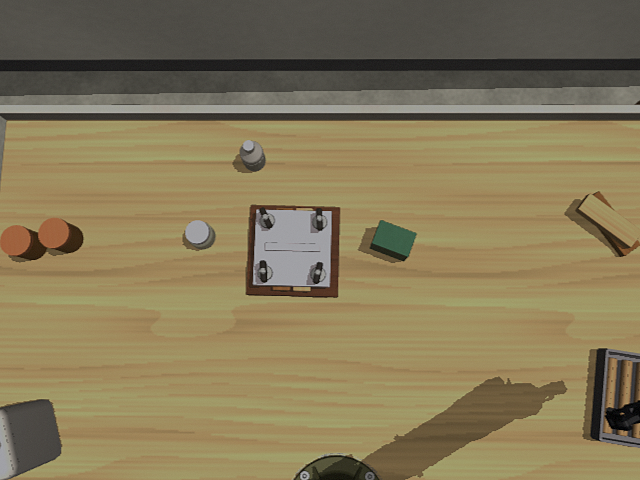

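The top view shows the press centred near pixel (293,251), with knobs 1–4 near (265,272), (317,272), (319,221) and (266,219). The jar is at (199,235), the carton at (393,240) and the bottle at (252,155).

```bash
cat > h.py <<'E'
from bench import arm, grab_frame, camera_params
import cv2,numpy as np
from scipy.spatial.transform import Rotation as R
np.set_printoptions(precision=3,suppress=True)
def cfw(n,s=None):
    c=camera_params(n)
    if n!="wrist": return c,c["camera_from_world"]
    T=np.eye(4);T[:3,:3]=R.from_rotvec(s["ee_rot"]).as_matrix();T[:3,3]=s["eef_pos"]
    return c,np.linalg.inv(T@c["mount"])
def world(c,M,u,v,d):   # d: depth along the axis
    P=np.stack([(u-c["cx"])*d/c["fx"],-(v-c["cy"])*d/c["fy"],-d],-1)
    return (P-M[:3,3])@M[:3,:3]
def cloud(n,d,s=None):
    c,M=cfw(n,s);v,u=np.mgrid[:480,:640];W=world(c,M,u,v,d);W[d==0]=np.nan;return W
def atz(c,M,u,v,z):     # pixel ray hit with the plane at height z
    o=-M[:3,:3].T@M[:3,3];r=world(c,M,np.asarray(u,float),np.asarray(v,float),np.ones(np.shape(u)))-o
    return o+r*((z-o[2])/r[...,2])[...,None]
def tool_yaw(s): # angle of the tool x axis in world xy
    x=R.from_rotvec(s["ee_rot"]).as_matrix()[:,0];return np.arctan2(x[1],x[0])
E
python3 - <<'E'
from h import *
p=cv2.imread("pics/top0.png");d=np.load("pics/top0.npy");W=cloud("top",d)
c,M=cfw("top")
print("center",atz(c,M,[293],[251],62))
reg=np.zeros((480,640),bool);reg[195:310,235:350]=1
k=reg&(W[...,2]>85)&(p.max(2)<90)
n,l,st,ce=cv2.connectedComponentsWithStats(k.astype(np.uint8))
for i in range(1,n):
    if st[i,4]>15:
        q=W[l==i];w,v=np.linalg.eigh(np.cov(q[:,:2].T));print(ce[i],st[i,4],q.mean(0),np.sqrt(w),np.degrees(np.arctan2(v[1,1],v[0,1])))
for nme,b in(("jar",(185,220,215,250)),("bottle",(240,140,265,170)),("carton",(370,220,417,260))):
    q=W[b[1]:b[3],b[0]:b[2]].reshape(-1,3);q=q[q[:,2]>40];print(nme,q.mean(0),q.min(0),q.max(0))
s=arm.observe();print("tool yaw",np.degrees(tool_yaw(s)))
E
```

```text
center [[581.184 101.941  62.   ]]
[262.   211.17] 47 [666.409 171.553 109.628] [3.75  6.399] -168.2476811667095
[318.561 219.103] 107 [648.334  41.676 108.979] [ 4.087 15.706] -177.36737714602532
[267.383 222.617] 60 [640.139 158.878 107.286] [4.047 6.208] -150.78843587899092
[262.81  271.233] 116 [528.377 166.971 107.245] [ 4.293 14.814] -175.82819636921553
[318.36 266.22] 50 [540.018  41.513 109.104] [3.931 5.8  ] 149.51066365657377
[315.952 277.921] 63 [513.712  46.809 107.397] [4.11  6.567] 164.6579132839707
jar [622.252 325.282  67.911] [594.079 297.154  40.181] [653.935 355.908  84.24 ]
bottle [809.262 202.386  91.069] [788.862 177.687  40.4  ] [843.739 231.173 135.149]
carton [ 606.892 -129.992   81.407] [ 566.373 -181.58    40.165] [652.345 -79.179  94.339]
tool yaw 24.79673600926068
```

{"method": "send_rows", "body": {"rows": [[0.75, -0.64, -0.08, 0, 0, 0, 1], [0.75, -0.64, -0.08, 0, 0, 0, 1], [0.75, -0.64, -0.08, 0, 0, 0, 1], [0.75, -0.64, -0.08, 0, 0, 0, 1], [0.75, -0.64, -0.08, 0, 0, 0, 1]]}}

```text
t: 0.72
eef_pos: [367.8, -338.8, 251.9]
ee_rot: [-3.065, -0.687, -0.003]
wrist_force: [0.0, -1.6, 0.1]
gripper_width: 85.0
grip_force: 0.0
```

{"method": "send_rows", "body": {"rows": [[0.75, -0.64, -0.08, 0, 0, 0, 1], [0.75, -0.64, -0.08, 0, 0, 0, 1], [0.75, -0.64, -0.08, 0, 0, 0, 1], [0.75, -0.64, -0.08, 0, 0, 0, 1], [0.75, -0.64, -0.08, 0, 0, 0, 1]]}}

```text
t: 1.35
eef_pos: [470.1, -115.4, 271.6]
ee_rot: [-3.064, -0.686, -0.003]
wrist_force: [-0.4, -0.8, 0.2]
gripper_width: 85.8
grip_force: 0.0
```

{"method": "send_rows", "body": {"rows": [[0.75, -0.64, -0.08, 0, 0, 0.138, 1], [0.75, -0.64, -0.08, 0, 0, 0.138, 1], [0.75, -0.64, -0.08, 0, 0, 0.138, 1], [0.75, -0.64, -0.08, 0, 0, 0.138, 1], [0.75, -0.64, -0.08, 0, 0, 0.138, 1], [0.75, -0.64, -0.08, 0, 0, 0.138, 1], [0.75, -0.64, -0.08, 0, 0, 0.138, 1]]}}

```text
t: 2.22
eef_pos: [571.3, 101.3, 290.9]
ee_rot: [3.14, -0.006, -0.001]
wrist_force: [-0.4, -0.5, 0.7]
gripper_width: 85.5
grip_force: 0.0
```

```bash
python3 - <<'E'
from h import *
s=arm.observe();print(s["t"],s["joints"],s["eef_pos"],np.degrees(tool_yaw(s)),s["wrist_force"],s["moment"],s["qvel"].max())
p,d=grab_frame("wrist");cv2.imwrite("pics/w1.png",p);np.savez("pics/w1.npz",d=d,pos=s["eef_pos"],rot=s["ee_rot"])
W=cloud("wrist",d,s)
for z0,z1,m in((85,112,90),(112.5,125,255)):
  k=(W[...,2]>z0)&(W[...,2]<z1)&(p.max(2)<m)&(np.hypot(W[...,0]-589,W[...,1]-104)<125)
  n,l,st,ce=cv2.connectedComponentsWithStats(k.astype(np.uint8))
  for i in range(1,n):
    if st[i,4]>40:
        q=W[l==i];w,v=np.linalg.eigh(np.cov(q[:,:2].T));print(ce[i],st[i,4],q.mean(0),np.sqrt(w),np.degrees(np.arctan(v[1,1]/v[0,1])))
E
```

```text
2.225 [ 0.041  0.409 -0.4    1.518  0.165  1.249 -1.956] [571.292 101.334 290.907] -0.23023032197612064 [-0.437 -0.496  0.729] [0.056 0.031 0.061] 0.005212678742776342
[232.09   90.009] 1039 [656.282 162.824 106.867] [ 4.533 14.573] 26.426785252457357
[392.176  93.938] 1013 [652.973  43.73  106.784] [ 4.673 14.485] 3.831706916733045
[239.87  240.734] 872 [536.269 165.407 104.868] [ 4.292 14.894] 6.509200515691556
[381.307 243.397] 866 [533.266  46.008 104.761] [ 4.35  14.904] -15.03414106908948
[397.069  94.773] 216 [652.657  41.367 114.357] [2.835 3.538] -18.2254259265132
[228.122  92.408] 213 [654.79  164.545 114.319] [2.932 3.256] 25.61442117559643
[235.635 250.145] 159 [531.54  167.648 114.327] [2.951 3.414] 10.644187768549301
[384.458 252.674] 144 [528.727  44.497 114.404] [2.834 3.136] 2.4221622652526724
```

View pics/w1.png

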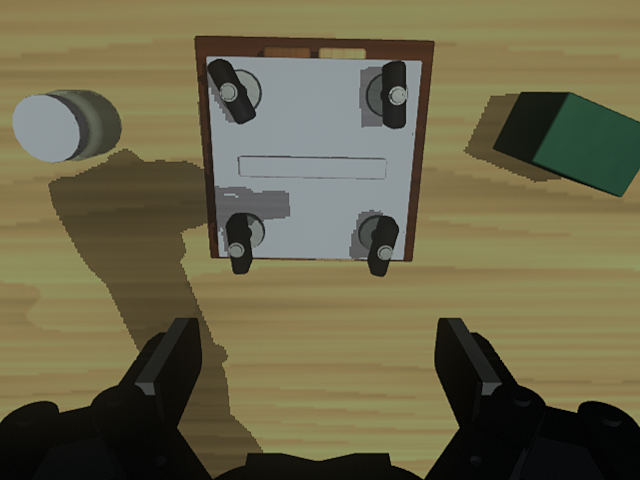

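The wrist view shows the four wings with stud tops at (236,250) for knob 1, (384,253) for knob 2, (397,95) for knob 3 and (228,92) for knob 4. I'll flip the wrist by nearly 180° so joint 7 has room for clockwise turning, then measure again from the other side.

{"method": "send_rows", "body": {"rows": [[0.12, 0, 0, 0, 0, -0.5, 1], [0.12, 0, 0, 0, 0, -0.5, 1], [0.12, 0, 0, 0, 0, -0.5, 1], [0.12, 0, 0, 0, 0, -0.5, 1], [0.12, 0, 0, 0, 0, -0.5, 1], [0.12, 0, 0, 0, 0, -0.5, 1], [0.12, 0, 0, 0, 0, -0.5, 1], [0.12, 0, 0, 0, 0, -0.5, 1], [0.12, 0, 0, 0, 0, -0.5, 1]]}}

```text
t: 3.4
eef_pos: [601.4, 101.9, 291.3]
ee_rot: [2.22, 2.222, -0.001]
wrist_force: [0.1, -0.5, 0.3]
gripper_width: 85.4
grip_force: 0.0
```

{"method": "send_rows", "body": {"rows": [[0, 0, 0, 0, 0, -0.5, 1], [0, 0, 0, 0, 0, -0.5, 1], [0, 0, 0, 0, 0, -0.5, 1], [0, 0, 0, 0, 0, -0.5, 1], [0, 0, 0, 0, 0, -0.5, 1], [0, 0, 0, 0, 0, -0.5, 1], [0, 0, 0, 0, 0, -0.5, 1], [0, 0, 0, 0, 0, -0.5, 1], [0, 0, 0, 0, 0, -0.5, 1], [0, 0, 0, 0, 0, -0.5, 1]]}}

```text
t: 4.65
eef_pos: [601.5, 102.4, 291.1]
ee_rot: [-0.006, -3.141, 0.002]
wrist_force: [0.4, 0.5, 0.1]
gripper_width: 85.3
grip_force: 0.0
```

```bash
cat > meas.py <<'E'
from h import *
def knobs(name):
    s=arm.observe();print(s["t"],s["joints"],s["eef_pos"],np.degrees(tool_yaw(s)),s["moment"])
    p,d=grab_frame("wrist");cv2.imwrite(f"pics/{name}.png",p)
    W=cloud("wrist",d,s);out={}
    g=[(531,167),(529,44),(653,41),(655,165)]
    for i,(x,y) in enumerate(g):
        r=np.hypot(W[...,0]-x,W[...,1]-y)<32
        st=W[r&(W[...,2]>113)&(W[...,2]<120)]
        q=W[r&(W[...,2]>109.5)&(W[...,2]<113)&(p.max(2)<110)]
        if len(st)<20 or len(q)<60: continue
        w,v=np.linalg.eigh(np.cov(q[:,:2].T))
        a=np.degrees(np.arctan(v[1,1]/v[0,1]));out[i+1]=(st[:,:2].mean(0),a)
        print("knob",i+1,"stud",st[:,:2].mean(0),len(st),"wing",q[:,:2].mean(0),len(q),np.sqrt(w),"ang",a)
    return out
if __name__=="__main__":
    import sys;knobs(sys.argv[1])
E
python3 meas.py w2
```

```text
4.65 [ 0.422  0.653 -1.197  1.433  0.606  1.461  0.8  ] [601.488 102.36  291.111] 179.79552476383085 [ 0.034 -0.025  0.027]
knob 1 stud [531.911 167.334] 199 wing [530.638 166.845] 807 [ 3.743 14.602] ang 3.599098258418613
knob 2 stud [527.912  43.967] 214 wing [527.903  44.197] 799 [ 3.722 14.771] ang -13.12456775667413
knob 3 stud [652.168  40.797] 131 wing [650.777  41.04 ] 582 [ 3.733 14.342] ang 4.223224663560288
knob 4 stud [654.727 164.418] 125 wing [653.995 163.846] 583 [ 3.744 14.45 ] ang 25.99985476245829
```

{"method": "send_rows", "body": {"rows": [[0.28, 0.26, 0.4, 0, 0, -0.021, 1], [0.28, 0.26, 0.4, 0, 0, -0.021, 1], [0.28, 0.26, 0.6, 0, 0, -0.021, 1], [0.28, 0.26, 0.848, 0, 0, -0.021, 1], [0.28, 0.26, 0.848, 0, 0, -0.021, 1], [0.28, 0.26, 0.848, 0, 0, -0.021, 1], [0.28, 0.26, 0.848, 0, 0, -0.021, 1]]}}

```text
t: 5.58
eef_pos: [532.9, 170.0, 81.9]
ee_rot: [-0.1, 3.136, 0.002]
wrist_force: [-0.2, 0.1, -0.0]
gripper_width: 85.5
grip_force: 0.0
```

```bash
cat > st.py <<'E'
from h import *
s=arm.observe();print("t %.3f yaw %.2f Mz %.3f"%(s["t"],np.degrees(tool_yaw(s))%360,s["moment"][2]),s["eef_pos"],"F",s["wrist_force"],"M",s["moment"],"w",s["gripper_width"],s["grip_force"],"j",s["joints"],"tau7",s["joint_torque"][6])
E
python3 st.py
```

```text
t 5.575 yaw 183.67 Mz -0.010 [532.945 170.03   81.945] F [-0.222  0.064 -0.029] M [ 0.005 -0.01  -0.01 ] w 85.4714681717983 0.0 j [ 0.273  0.782 -1.071  1.862  0.819  1.013  0.481] tau7 0.012174776347819716
```

{"method": "send_rows", "body": {"rows": [[0, 0, 0, 0, 0, 0, 1], [0, 0, 0, 0, 0, 0, 1]]}}

```text
t: 5.82
eef_pos: [531.9, 169.3, 80.2]
ee_rot: [-0.101, 3.139, 0.0]
wrist_force: [0.3, -0.9, 0.3]
gripper_width: 85.3
grip_force: 0.0
```

```bash
python3 st.py
```

```text
t 5.825 yaw 183.70 Mz 0.026 [531.935 169.296  80.175] F [ 0.313 -0.857  0.349] M [-0.013  0.059  0.026] w 85.28383728110681 0.0 j [ 0.273  0.784 -1.069  1.865  0.82   1.012  0.481] tau7 0.004637350357370451
```

{"method": "send_rows", "body": {"rows": [[0.001, -0.007, 0.004, 0, 0, 0, 1], [0.001, -0.007, 0.004, 0, 0, 0, 0], [0.001, -0.007, 0.004, 0, 0, 0, 0], [0.001, -0.007, 0.004, 0, 0, 0, 0], [0.001, -0.007, 0.004, 0, 0, 0, 0], [0.001, -0.007, 0.004, 0, 0, 0, 0], [0.001, -0.007, 0.004, 0, 0, 0, 0], [0.001, -0.007, 0.004, 0, 0, 0, 0]]}}

```text
t: 6.82
eef_pos: [531.3, 168.9, 78.6]
ee_rot: [-0.104, 3.139, 0.003]
wrist_force: [-0.1, 5.4, -0.4]
gripper_width: 13.3
grip_force: 60.3
```

```bash
python3 st.py
```

```text
t 6.825 yaw 183.79 Mz 0.086 [531.304 168.898  78.577] F [-0.055  5.369 -0.399] M [1.116 0.106 0.086] w 13.321597130538771 60.335885882377625 j [ 0.275  0.786 -1.069  1.868  0.821  1.008  0.481] tau7 -0.03422352718189359
```

{"method": "send_rows", "body": {"rows": [[0, 0.006, 0, 0, 0, 0.033, 0], [0, 0.006, 0, 0, 0, 0.067, 0], [0, 0.006, 0, 0, 0, 0.067, 0]]}}

```text
t: 7.2
eef_pos: [531.3, 169.1, 78.5]
ee_rot: [0.227, 3.133, -0.0]
wrist_force: [-0.1, 2.4, 2.0]
gripper_width: 13.3
grip_force: 60.6
```

```bash
python3 st.py
```

```text
t 7.200 yaw 171.72 Mz 0.018 [531.288 169.09   78.547] F [-0.13   2.439  2.047] M [0.425 0.194 0.018] w 13.319539307042676 60.63704788684845 j [ 0.25   0.762 -1.016  1.867  0.787  0.978  0.303] tau7 -0.7419749535620213
```

{"method": "send_rows", "body": {"rows": [[0, 0, 0, 0, 0, 0.014, 0]]}}

```text
t: 7.32
eef_pos: [531.3, 169.1, 78.5]
ee_rot: [0.296, 3.127, 0.0]
wrist_force: [-0.3, 1.9, 4.2]
gripper_width: 13.1
grip_force: 60.9
```

```bash
python3 st.py
```

```text
t 7.325 yaw 169.17 Mz 0.043 [531.267 169.148  78.499] F [-0.273  1.863  4.2  ] M [0.334 0.251 0.043] w 13.137282953358127 60.945396423339844 j [ 0.245  0.757 -1.006  1.867  0.779  0.971  0.266] tau7 0.723416693508625
```

{"method": "send_rows", "body": {"rows": [[0, 0, 0, 0, 0, 0.014, 0]]}}

```text
t: 7.45
eef_pos: [531.3, 169.2, 78.5]
ee_rot: [0.369, 3.12, 0.0]
wrist_force: [0.2, 3.1, 3.7]
gripper_width: 13.3
grip_force: 61.1
```

```bash
python3 st.py
```

```text
t 7.450 yaw 166.53 Mz 0.067 [531.293 169.166  78.504] F [0.16  3.064 3.737] M [0.353 0.33  0.067] w 13.316813920954184 61.068949699401855 j [ 0.24   0.752 -0.994  1.867  0.771  0.965  0.227] tau7 0.48601090908050537
```

{"method": "send_rows", "body": {"rows": [[0, 0, 0, 0, 0, 0.014, 0]]}}

```text
t: 7.58
eef_pos: [531.3, 169.2, 78.5]
ee_rot: [0.438, 3.111, 0.0]
wrist_force: [-2.7, 1.3, 5.5]
gripper_width: 13.4
grip_force: 61.1
```

```bash
python3 st.py|cut -c1-110
```

```text
t 7.575 yaw 163.98 Mz 0.117 [531.276 169.177  78.471] F [-2.65   1.286  5.5  ] M [0.406 0.36  0.117] w 13.3930
```

{"method": "send_rows", "body": {"rows": [[0, 0, 0, 0, 0, 0.014, 0]]}}

```text
t: 7.7
eef_pos: [531.3, 169.2, 78.5]
ee_rot: [0.506, 3.1, 0.0]
wrist_force: [-2.2, 2.9, 4.6]
gripper_width: 13.3
grip_force: 61.2
```

```bash
python3 st.py|cut -c1-110
```

```text
t 7.700 yaw 161.45 Mz 0.037 [531.282 169.229  78.498] F [-2.222  2.916  4.621] M [0.46  0.32  0.037] w 13.2554
```

{"method": "send_rows", "body": {"rows": [[0, 0, 0, 0, 0, 0.014, 0]]}}

```text
t: 7.82
eef_pos: [531.3, 169.2, 78.5]
ee_rot: [0.574, 3.088, 0.0]
wrist_force: [-1.1, 2.0, 5.3]
gripper_width: 13.0
grip_force: 61.1
```

```bash
python3 st.py|cut -c1-110
```

```text
t 7.825 yaw 158.93 Mz 0.093 [531.281 169.214  78.494] F [-1.138  2.017  5.258] M [0.416 0.322 0.093] w 12.9780
```

{"method": "send_rows", "body": {"rows": [[0, 0, 0, 0, 0, 0.014, 0]]}}

```text
t: 7.95
eef_pos: [531.3, 169.2, 78.5]
ee_rot: [0.642, 3.075, 0.0]
wrist_force: [-1.5, 2.4, 5.4]
gripper_width: 12.9
grip_force: 61.2
```

```bash
python3 st.py|cut -c1-110
```

```text
t 7.950 yaw 156.41 Mz 0.031 [531.301 169.23   78.48 ] F [-1.479  2.401  5.432] M [0.482 0.331 0.031] w 12.8753
```

{"method": "send_rows", "body": {"rows": [[0, 0, 0, 0, 0, 0.014, 0]]}}

```text
t: 8.07
eef_pos: [531.3, 169.3, 78.5]
ee_rot: [0.71, 3.06, 0.001]
wrist_force: [-1.1, 2.6, 4.4]
gripper_width: 12.9
grip_force: 61.2
```

```bash
python3 st.py|cut -c1-110
```

```text
t 8.075 yaw 153.89 Mz 0.030 [531.29  169.278  78.49 ] F [-1.112  2.586  4.383] M [0.448 0.341 0.03 ] w 12.8940
```

{"method": "send_rows", "body": {"rows": [[0, 0, 0, 0, 0, 0.014, 0]]}}

```text
t: 8.2
eef_pos: [531.3, 169.3, 78.5]
ee_rot: [0.777, 3.044, 0.001]
wrist_force: [-1.1, 2.1, 4.8]
gripper_width: 12.9
grip_force: 61.2
```

```bash
python3 st.py|cut -c1-110
```

```text
t 8.200 yaw 151.37 Mz 0.026 [531.288 169.288  78.479] F [-1.107  2.119  4.814] M [0.452 0.339 0.026] w 12.9030
```

{"method": "send_rows", "body": {"rows": [[0, 0, 0, 0, 0, 0.014, 0]]}}

```text
t: 8.32
eef_pos: [531.3, 169.3, 78.5]
ee_rot: [0.843, 3.026, 0.001]
wrist_force: [-0.6, 2.4, 5.4]
gripper_width: 13.2
grip_force: 61.2
```

```bash
python3 st.py|cut -c1-110
```

```text
t 8.325 yaw 148.85 Mz 0.035 [531.294 169.314  78.485] F [-0.592  2.359  5.408] M [0.508 0.3   0.035] w 13.2063
```

{"method": "send_rows", "body": {"rows": [[0, 0, 0, 0, 0, 0.014, 0]]}}

```text
t: 8.45
eef_pos: [531.3, 169.4, 78.5]
ee_rot: [0.91, 3.007, 0.001]
wrist_force: [-0.1, 3.0, 4.2]
gripper_width: 13.3
grip_force: 61.2
```

```bash
python3 st.py|cut -c1-110
```

```text
t 8.450 yaw 146.33 Mz 0.063 [531.301 169.366  78.464] F [-0.086  3.042  4.193] M [0.537 0.303 0.063] w 13.2689
```

{"method": "send_rows", "body": {"rows": [[0, 0, 0, 0, 0, 0.014, 0]]}}

```text
t: 8.57
eef_pos: [531.3, 169.4, 78.5]
ee_rot: [0.975, 2.986, 0.001]
wrist_force: [-1.4, 1.8, 4.8]
gripper_width: 13.3
grip_force: 61.2
```

```bash
python3 st.py|cut -c1-110
```

```text
t 8.575 yaw 143.82 Mz 0.225 [531.298 169.35   78.458] F [-1.392  1.805  4.795] M [0.56  0.315 0.225] w 13.3368
```

{"method": "send_rows", "body": {"rows": [[0, 0, 0, 0, 0, 0.006, 0]]}}

```text
t: 8.7
eef_pos: [531.3, 169.4, 78.5]
ee_rot: [1.001, 2.977, 0.001]
wrist_force: [-1.1, 3.8, 5.0]
gripper_width: 13.0
grip_force: 61.2
```

```bash
python3 st.py|cut -c1-110
```

```text
t 8.700 yaw 142.82 Mz 0.212 [531.282 169.418  78.468] F [-1.053  3.81   4.955] M [0.567 0.33  0.212] w 12.9797
```

{"method": "send_rows", "body": {"rows": [[0, 0, 0, 0, 0, 0.006, 0]]}}

```text
t: 8.82
eef_pos: [531.3, 169.4, 78.5]
ee_rot: [1.028, 2.968, 0.001]
wrist_force: [-1.4, 3.0, 5.1]
gripper_width: 13.4
grip_force: 61.3
```

```bash
python3 st.py|cut -c1-110
```

```text
t 8.825 yaw 141.78 Mz 0.348 [531.305 169.38   78.471] F [-1.359  2.987  5.094] M [0.561 0.292 0.348] w 13.3843
```

{"method": "send_rows", "body": {"rows": [[0, 0, 0, 0, 0, 0.006, 0]]}}

```text
t: 8.95
eef_pos: [531.3, 169.4, 78.5]
ee_rot: [1.056, 2.959, 0.001]
wrist_force: [-1.8, 3.0, 5.2]
gripper_width: 13.3
grip_force: 61.4
```

```bash
python3 st.py|cut -c1-110
```

```text
t 8.950 yaw 140.71 Mz 0.374 [531.313 169.391  78.472] F [-1.788  3.     5.183] M [0.55  0.3   0.374] w 13.2768
```

{"method": "send_rows", "body": {"rows": [[0, 0, 0, 0, 0, 0.015, 0], [0, 0, 0, 0, 0, 0.03, 0], [0, 0, 0, 0, 0, 0.03, 0]]}}

```text
t: 9.32
eef_pos: [531.3, 169.5, 78.5]
ee_rot: [1.193, 2.906, 0.001]
wrist_force: [-1.5, 2.3, 5.7]
gripper_width: 13.5
grip_force: 61.3
```

```bash
python3 st.py|cut -c1-110
```

```text
t 9.325 yaw 135.36 Mz 0.410 [531.341 169.472  78.474] F [-1.536  2.28   5.655] M [0.586 0.291 0.41 ] w 13.4596
```

{"method": "send_rows", "body": {"rows": [[0, 0, 0, 0, 0, 0, 1], [0, 0, 0, 0, 0, 0, 1], [0, 0, 0, 0, 0, 0, 1], [0, 0, -0.24, 0, 0, 0, 1], [0, 0, -0.24, 0, 0, 0, 1]]}}

```text
t: 9.95
eef_pos: [533.1, 170.5, 141.8]
ee_rot: [1.193, 2.902, 0.007]
wrist_force: [0.2, 0.6, 0.3]
gripper_width: 85.4
grip_force: 0.0
```

```bash
cat > go.py <<'E'
import sys
from h import *
x,y,z,yaw=map(float,sys.argv[1:5]);s=arm.observe();m=R.from_rotvec(s["ee_rot"]).as_matrix()
sh=m.T@(np.array([x,y,z])-s["eef_pos"])/250;a=(np.degrees(tool_yaw(s))-yaw+180)%360-180
print("t",s["t"],"yaw",np.degrees(tool_yaw(s))%360,"w",s["gripper_width"],s["eef_pos"],"SHIFT",sh,"rz",a/180,"(rx,ry tilt)",np.degrees(np.arcsin(m[:2,2])),"j",s["joints"])
E
python3 go.py 652.2 42.5 79 184.2
```

```text
t 9.95 yaw 135.30504311468553 w 85.41871513122156 [533.072 170.524 141.829] SHIFT [-0.698 -0.03   0.253] rz -0.2716386493628581 (rx,ry tilt) [0.33  0.146] j [ 0.214  0.625 -0.918  1.801  0.584  1.005 -0.147]
```

{"method": "send_rows", "body": {"rows": [[-0.7, -0.026, 0, 0, 0, -0.272, 1], [-0.7, -0.026, 0, 0, 0, -0.272, 1], [-0.7, -0.026, 0, 0, 0, -0.272, 1], [-0.7, -0.026, 0.1, 0, 0, -0.272, 1], [-0.7, -0.026, 0.253, 0, 0, -0.272, 1], [-0.7, -0.026, 0.253, 0, 0, -0.272, 1], [-0.7, -0.026, 0.253, 0, 0, -0.272, 1], [-0.7, -0.026, 0.253, 0, 0, -0.272, 1]]}}

```text
t: 10.95
eef_pos: [651.9, 41.9, 76.8]
ee_rot: [-0.115, 3.137, 0.0]
wrist_force: [0.7, 0.9, 0.3]
gripper_width: 85.4
grip_force: 0.0
```

```bash
python3 go.py 652.2 42.5 79 184.2
```

```text
t 10.95 yaw 184.21190988654556 w 85.3842680981164 [651.857  41.901  76.801] SHIFT [-0.002  0.002 -0.009] rz 6.616603636441849e-05 (rx,ry tilt) [0.137 0.01 ] j [ 0.446  0.901 -1.06   1.604  0.846  1.154  0.827]
```

{"method": "send_rows", "body": {"rows": [[-0.001, 0.002, -0.007, 0, 0, 0, 0], [-0.001, 0.002, -0.007, 0, 0, 0, 0], [-0.001, 0.002, -0.007, 0, 0, 0, 0], [-0.001, 0.002, -0.007, 0, 0, 0, 0], [-0.001, 0.002, -0.007, 0, 0, 0, 0], [-0.001, 0.002, -0.007, 0, 0, 0, 0], [-0.001, 0.002, -0.007, 0, 0, 0, 0]]}}

```text
t: 11.82
eef_pos: [651.3, 42.2, 77.0]
ee_rot: [-0.118, 3.139, 0.001]
wrist_force: [-0.9, 1.1, 3.0]
gripper_width: 13.0
grip_force: 60.0
```

```bash
python3 st.py
```

```text
t 11.825 yaw 184.29 Mz 0.010 [651.271  42.185  76.965] F [-0.906  1.054  2.951] M [0.219 0.257 0.01 ] w 13.038638014970312 60.01624882221222 j [ 0.446  0.901 -1.061  1.603  0.844  1.156  0.829] tau7 0.027772107277996838
```

{"method": "send_rows", "body": {"rows": [[0, 0, 0, 0, 0, 0.033, 0], [0, 0, 0, 0, 0, 0.067, 0]]}}

```text
t: 12.08
eef_pos: [651.3, 42.5, 77.0]
ee_rot: [0.218, 3.134, 0.002]
wrist_force: [-0.2, 1.3, 2.5]
gripper_width: 13.6
grip_force: 60.1
```

{"method": "send_rows", "body": {"rows": [[0, 0, 0, 0, 0, 0.014, 0]]}}

```text
t: 12.2
eef_pos: [651.3, 42.6, 77.0]
ee_rot: [0.285, 3.128, 0.001]
wrist_force: [-0.9, 2.2, 2.0]
gripper_width: 13.4
grip_force: 59.9
```

```bash
python3 st.py|cut -c1-110
```

```text
t 12.200 yaw 169.60 Mz 0.053 [651.289  42.566  76.996] F [-0.898  2.196  2.009] M [0.419 0.197 0.053] w 13.365
```

{"method": "send_rows", "body": {"rows": [[0, 0, 0, 0, 0, 0.014, 0]]}}

```text
t: 12.32
eef_pos: [651.3, 42.7, 77.0]
ee_rot: [0.352, 3.122, 0.002]
wrist_force: [-0.0, 2.4, 1.9]
gripper_width: 13.0
grip_force: 60.1
```

```bash
python3 st.py|cut -c1-110
```

```text
t 12.325 yaw 167.14 Mz 0.161 [651.313  42.666  76.983] F [-0.042  2.442  1.906] M [0.413 0.194 0.161] w 13.010
```

{"method": "send_rows", "body": {"rows": [[0, 0, 0, 0, 0, 0.014, 0]]}}

```text
t: 12.45
eef_pos: [651.3, 42.7, 77.0]
ee_rot: [0.42, 3.113, 0.002]
wrist_force: [-2.0, 2.8, 2.5]
gripper_width: 13.5
grip_force: 60.1
```

```bash
python3 st.py|cut -c1-110
```

```text
t 12.450 yaw 164.64 Mz 0.306 [651.311  42.698  76.978] F [-1.964  2.761  2.494] M [0.42  0.209 0.306] w 13.457
```

{"method": "send_rows", "body": {"rows": [[0, 0, 0, 0, 0, 0.003, 0]]}}

```text
t: 12.58
eef_pos: [651.3, 42.7, 77.0]
ee_rot: [0.432, 3.111, 0.001]
wrist_force: [-0.4, 1.9, 3.4]
gripper_width: 13.4
grip_force: 60.1
```

```bash
python3 st.py|cut -c1-110
```

```text
t 12.575 yaw 164.17 Mz 0.329 [651.32   42.696  76.974] F [-0.39   1.886  3.35 ] M [0.568 0.187 0.329] w 13.400
```

{"method": "send_rows", "body": {"rows": [[0, 0, 0, 0, 0, 0.003, 0]]}}

```text
t: 12.7
eef_pos: [651.3, 42.7, 77.0]
ee_rot: [0.447, 3.11, 0.002]
wrist_force: [-0.7, 2.9, 3.5]
gripper_width: 13.1
grip_force: 60.2
```

```bash
python3 st.py|cut -c1-110
```

```text
t 12.700 yaw 163.65 Mz 0.393 [651.295  42.702  76.958] F [-0.737  2.875  3.457] M [0.689 0.225 0.393] w 13.092
```

{"method": "send_rows", "body": {"rows": [[0, 0, 0, 0, 0, 0.004, 0]]}}

```text
t: 12.82
eef_pos: [651.3, 42.7, 77.0]
ee_rot: [0.467, 3.107, 0.002]
wrist_force: [-1.4, 4.1, 2.7]
gripper_width: 13.0
grip_force: 60.2
```

```bash
python3 st.py|cut -c1-110
```

```text
t 12.825 yaw 162.89 Mz 0.402 [651.327  42.7    76.959] F [-1.446  4.084  2.728] M [0.811 0.214 0.402] w 12.962
```

{"method": "send_rows", "body": {"rows": [[0, 0, 0, 0, 0, 0.013, 0], [0, 0, 0, 0, 0, 0.026, 0], [0, 0, 0, 0, 0, 0.026, 0]]}}

```text
t: 13.2
eef_pos: [651.4, 42.8, 77.0]
ee_rot: [0.597, 3.084, 0.002]
wrist_force: [-1.1, 4.8, 2.8]
gripper_width: 12.9
grip_force: 60.2
```

```bash
python3 st.py|cut -c1-110
```

```text
t 13.200 yaw 158.09 Mz 0.477 [651.371  42.78   76.968] F [-1.133  4.804  2.756] M [1.183 0.208 0.477] w 12.869
```

{"method": "send_rows", "body": {"rows": [[0, 0, 0, 0, 0, 0, 1], [0, 0, 0, 0, 0, 0, 1], [0, 0, 0, 0, 0, 0, 1], [0, 0, -0.24, 0, 0, 0, 1], [0, 0, -0.24, 0, 0, 0, 1]]}}

```text
t: 13.82
eef_pos: [653.5, 43.1, 141.3]
ee_rot: [0.595, 3.078, 0.005]
wrist_force: [0.2, -0.0, 0.5]
gripper_width: 85.7
grip_force: 0.0
```

```bash
python3 go.py 527.8 46.0 79 166.9
```

```text
t 13.825 yaw 158.1335248022555 w 85.71846775392356 [653.506  43.099 141.306] SHIFT [ 0.472 -0.178  0.246] rz -0.048702639987469515 (rx,ry tilt) [0.4   0.097] j [ 0.424  0.794 -1.004  1.538  0.704  1.196  0.483]
```

{"method": "send_rows", "body": {"rows": [[0.472, -0.178, 0, 0, 0, -0.049, 1], [0.472, -0.178, 0, 0, 0, -0.049, 1], [0.472, -0.178, 0.1, 0, 0, -0.049, 1], [0.472, -0.178, 0.238, 0, 0, -0.049, 1], [0.472, -0.178, 0.238, 0, 0, -0.049, 1], [0.472, -0.178, 0.238, 0, 0, -0.049, 1], [0.472, -0.178, 0.238, 0, 0, -0.049, 1]]}}

```text
t: 14.7
eef_pos: [526.0, 44.8, 78.4]
ee_rot: [0.356, 3.12, 0.001]
wrist_force: [-0.5, -0.8, -0.3]
gripper_width: 85.3
grip_force: 0.0
```

```bash
python3 go.py 527.8 46.0 79 166.9
```

```text
t 14.7 yaw 166.9838457750774 w 85.29338081353936 [526.004  44.821  78.378] SHIFT [-0.006  0.006 -0.002] rz 0.00046580986154114927 (rx,ry tilt) [0.097 0.029] j [ 0.496  0.73  -1.029  1.946  0.79   0.934  0.41 ]
```

{"method": "send_rows", "body": {"rows": [[-0.006, 0.005, 0, 0, 0, 0, 0], [-0.006, 0.005, 0, 0, 0, 0, 0], [-0.006, 0.005, 0, 0, 0, 0, 0], [-0.006, 0.005, 0, 0, 0, 0, 0], [-0.006, 0.005, 0, 0, 0, 0, 0], [-0.006, 0.005, 0, 0, 0, 0, 0], [-0.006, 0.005, 0, 0, 0, 0, 0]]}}

```text
t: 15.58
eef_pos: [527.0, 45.6, 77.5]
ee_rot: [0.355, 3.121, 0.001]
wrist_force: [-0.6, 1.2, 3.1]
gripper_width: 13.0
grip_force: 60.1
```

```bash
python3 st.py
```

```text
t 15.575 yaw 167.01 Mz -0.044 [527.029  45.614  77.455] F [-0.58   1.189  3.115] M [ 0.305  0.164 -0.044] w 13.032873503875889 60.126882791519165 j [ 0.493  0.733 -1.027  1.943  0.79   0.936  0.41 ] tau7 -0.0009967510413844138
```

Good grip. Now feeling for the bite on knob 2.

{"method": "send_rows", "body": {"rows": [[0, 0, 0, 0, 0, 0.033, 0], [0, 0, 0, 0, 0, 0.067, 0]]}}

```text
t: 15.82
eef_pos: [527.2, 46.0, 77.5]
ee_rot: [0.686, 3.065, 0.002]
wrist_force: [-1.1, 1.7, 1.3]
gripper_width: 13.3
grip_force: 60.2
```

{"method": "send_rows", "body": {"rows": [[0, 0, 0, 0, 0, 0.014, 0]]}}

```text
t: 15.95
eef_pos: [527.2, 46.0, 77.5]
ee_rot: [0.75, 3.05, 0.002]
wrist_force: [-0.4, 3.6, 1.5]
gripper_width: 13.1
grip_force: 60.0
```

```bash
python3 st.py|cut -c1-110
```

```text
t 15.950 yaw 152.36 Mz 0.051 [527.185  46.035  77.487] F [-0.356  3.586  1.524] M [ 0.716 -0.049  0.051] w 13.
```

{"method": "send_rows", "body": {"rows": [[0, 0, 0, 0, 0, 0.014, 0]]}}

```text
t: 16.08
eef_pos: [527.2, 46.1, 77.5]
ee_rot: [0.816, 3.033, 0.002]
wrist_force: [-0.3, 3.9, 2.5]
gripper_width: 13.3
grip_force: 60.1
```

```bash
python3 st.py|cut -c1-110
```

```text
t 16.075 yaw 149.87 Mz 0.057 [527.217  46.084  77.467] F [-0.284  3.941  2.538] M [ 0.837 -0.079  0.057] w 13.
```

{"method": "send_rows", "body": {"rows": [[0, 0, 0, 0, 0, 0.014, 0]]}}

```text
t: 16.2
eef_pos: [527.3, 46.2, 77.5]
ee_rot: [0.884, 3.014, 0.002]
wrist_force: [-0.2, 4.6, 1.3]
gripper_width: 13.1
grip_force: 60.1
```

```bash
python3 st.py|cut -c1-110
```

```text
t 16.200 yaw 147.30 Mz 0.015 [527.264  46.159  77.461] F [-0.161  4.619  1.345] M [ 1.082 -0.084  0.015] w 13.
```

{"method": "send_rows", "body": {"rows": [[0, 0.003, 0, 0, 0, 0.014, 0]]}}

```text
t: 16.32
eef_pos: [527.3, 46.3, 77.4]
ee_rot: [-0.952, -2.994, -0.0]
wrist_force: [-2.0, 3.6, 5.2]
gripper_width: 13.2
grip_force: 60.4
```

```bash
python3 st.py|cut -c1-110
```

```text
t 16.325 yaw 144.73 Mz 0.039 [527.345  46.263  77.432] F [-2.018  3.567  5.155] M [0.706 0.279 0.039] w 13.162
```

{"method": "send_rows", "body": {"rows": [[0, 0, 0, 0, 0, 0.014, 0]]}}

```text
t: 16.45
eef_pos: [527.4, 46.3, 77.4]
ee_rot: [-1.018, -2.972, -0.001]
wrist_force: [0.3, 4.8, 4.7]
gripper_width: 13.5
grip_force: 60.4
```

```bash
python3 st.py|cut -c1-110
```

```text
t 16.450 yaw 142.20 Mz 0.069 [527.37   46.294  77.432] F [0.322 4.796 4.688] M [1.004 0.193 0.069] w 13.504457
```

{"method": "send_rows", "body": {"rows": [[0, 0, 0, 0, 0, 0.014, 0]]}}

```text
t: 16.58
eef_pos: [527.4, 46.3, 77.4]
ee_rot: [1.083, 2.949, 0.001]
wrist_force: [-1.1, 4.9, 4.1]
gripper_width: 13.3
grip_force: 60.5
```

```bash
python3 st.py|cut -c1-110
```

```text
t 16.575 yaw 139.66 Mz 0.062 [527.448  46.336  77.421] F [-1.094  4.887  4.084] M [1.176 0.148 0.062] w 13.288
```

{"method": "send_rows", "body": {"rows": [[0, 0, 0, 0, 0, 0.014, 0]]}}

```text
t: 16.7
eef_pos: [527.5, 46.4, 77.4]
ee_rot: [1.147, 2.924, 0.001]
wrist_force: [-0.3, 5.2, 3.5]
gripper_width: 13.3
grip_force: 60.4
```

```bash
python3 st.py|cut -c1-110
```

```text
t 16.700 yaw 137.15 Mz -0.015 [527.498  46.426  77.438] F [-0.267  5.177  3.537] M [ 1.156  0.14  -0.015] w 13
```

{"method": "send_rows", "body": {"rows": [[0, 0, 0, 0, 0, 0.014, 0]]}}

```text
t: 16.82
eef_pos: [527.6, 46.5, 77.5]
ee_rot: [1.211, 2.898, 0.001]
wrist_force: [0.4, 5.1, 2.6]
gripper_width: 13.5
grip_force: 60.4
```

```bash
python3 st.py|cut -c1-110
```

```text
t 16.825 yaw 134.64 Mz 0.012 [527.563  46.489  77.458] F [0.424 5.072 2.611] M [1.179 0.027 0.012] w 13.461808
```

{"method": "send_rows", "body": {"rows": [[0, 0, 0, 0, 0, 0.014, 0]]}}

```text
t: 16.95
eef_pos: [527.6, 46.5, 77.5]
ee_rot: [1.275, 2.871, 0.002]
wrist_force: [-0.1, 5.6, 2.6]
gripper_width: 13.3
grip_force: 60.4
```

```bash
python3 st.py|cut -c1-110
```

```text
t 16.950 yaw 132.11 Mz 0.017 [527.606  46.536  77.451] F [-0.072  5.571  2.649] M [ 1.273 -0.021  0.017] w 13.
```

{"method": "send_rows", "body": {"rows": [[0.003, 0.003, 0, 0, 0, 0.014, 0]]}}

```text
t: 17.08
eef_pos: [527.6, 46.7, 77.4]
ee_rot: [1.338, 2.842, -0.0]
wrist_force: [0.4, 2.4, 5.6]
gripper_width: 13.3
grip_force: 60.6
```

```bash
python3 st.py|cut -c1-110
```

```text
t 17.075 yaw 129.56 Mz 0.047 [527.649  46.721  77.411] F [0.386 2.419 5.578] M [0.428 0.028 0.047] w 13.258288
```

{"method": "send_rows", "body": {"rows": [[0, 0, 0, 0, 0, 0.014, 0]]}}

```text
t: 17.2
eef_pos: [527.7, 46.8, 77.4]
ee_rot: [1.401, 2.811, -0.0]
wrist_force: [0.7, 2.6, 4.8]
gripper_width: 13.0
grip_force: 60.6
```

```bash
python3 st.py|cut -c1-110
```

```text
t 17.200 yaw 127.03 Mz 0.023 [527.705  46.769  77.418] F [0.676 2.574 4.797] M [ 0.617 -0.103  0.023] w 13.038
```

{"method": "send_rows", "body": {"rows": [[0, 0, 0, 0, 0, 0.014, 0]]}}

```text
t: 17.32
eef_pos: [527.8, 46.8, 77.4]
ee_rot: [1.462, 2.78, 0.0]
wrist_force: [1.1, 2.7, 4.2]
gripper_width: 13.3
grip_force: 60.6
```

```bash
python3 st.py|cut -c1-110
```

```text
t 17.325 yaw 124.51 Mz 0.045 [527.771  46.774  77.423] F [1.064 2.669 4.177] M [ 0.652 -0.25   0.045] w 13.253
```

{"method": "send_rows", "body": {"rows": [[0, 0, 0, 0, 0, 0.014, 0]]}}

```text
t: 17.45
eef_pos: [527.8, 46.9, 77.4]
ee_rot: [1.523, 2.747, 0.001]
wrist_force: [2.6, 3.2, 3.5]
gripper_width: 13.5
grip_force: 60.6
```

```bash
python3 st.py|cut -c1-110
```

```text
t 17.450 yaw 121.99 Mz 0.013 [527.818  46.866  77.42 ] F [2.555 3.245 3.476] M [ 0.587 -0.33   0.013] w 13.501
```

{"method": "send_rows", "body": {"rows": [[0, 0, 0, 0, 0, 0.014, 0]]}}

```text
t: 17.58
eef_pos: [527.8, 46.9, 77.4]
ee_rot: [1.583, 2.713, 0.001]
wrist_force: [2.2, 2.6, 3.9]
gripper_width: 13.1
grip_force: 60.5
```

```bash
python3 st.py|cut -c1-110
```

```text
t 17.575 yaw 119.47 Mz 0.030 [527.849  46.924  77.413] F [2.181 2.638 3.931] M [ 0.569 -0.473  0.03 ] w 13.146
```

{"method": "send_rows", "body": {"rows": [[0, 0, 0, 0, 0, 0.014, 0]]}}

```text
t: 17.7
eef_pos: [527.9, 47.0, 77.4]
ee_rot: [1.642, 2.678, 0.001]
wrist_force: [3.3, 1.9, 4.3]
gripper_width: 13.2
grip_force: 60.5
```

```bash
python3 st.py|cut -c1-110
```

```text
t 17.700 yaw 116.97 Mz 0.127 [527.911  46.984  77.418] F [3.258 1.868 4.267] M [ 0.529 -0.628  0.127] w 13.190
```

{"method": "send_rows", "body": {"rows": [[0, 0.003, 0, 0, 0, 0.01, 0]]}}

```text
t: 17.82
eef_pos: [528.0, 47.0, 77.4]
ee_rot: [1.683, 2.652, -0.001]
wrist_force: [0.7, 1.0, 6.7]
gripper_width: 13.2
grip_force: 61.0
```

```bash
python3 st.py|cut -c1-110
```

```text
t 17.825 yaw 115.21 Mz 0.251 [528.045  47.02   77.366] F [0.709 0.994 6.748] M [ 0.222 -0.088  0.251] w 13.204
```

{"method": "send_rows", "body": {"rows": [[0, 0, 0, 0, 0, 0.006, 0]]}}

```text
t: 17.95
eef_pos: [528.0, 47.0, 77.4]
ee_rot: [1.707, 2.637, -0.001]
wrist_force: [1.9, 2.0, 7.5]
gripper_width: 13.3
grip_force: 60.9
```

```bash
python3 st.py|cut -c1-110
```

```text
t 17.950 yaw 114.17 Mz 0.392 [528.045  46.998  77.366] F [1.946 1.972 7.523] M [ 0.274 -0.286  0.392] w 13.304
```

{"method": "send_rows", "body": {"rows": [[0, 0, 0, 0, 0, 0.006, 0]]}}

```text
t: 18.08
eef_pos: [528.0, 47.0, 77.4]
ee_rot: [1.731, 2.621, -0.001]
wrist_force: [1.9, 1.3, 5.9]
gripper_width: 13.4
grip_force: 60.9
```

```bash
python3 st.py|cut -c1-110
```

```text
t 18.075 yaw 113.11 Mz 0.435 [528.048  47.019  77.378] F [1.913 1.338 5.885] M [ 0.314 -0.405  0.435] w 13.365
```

{"method": "send_rows", "body": {"rows": [[0, 0, 0, 0, 0, 0.014, 0], [0, 0, 0, 0, 0, 0.027, 0], [0, 0, 0, 0, 0, 0.027, 0]]}}

```text
t: 18.45
eef_pos: [528.2, 47.1, 77.4]
ee_rot: [1.841, 2.545, -0.001]
wrist_force: [2.0, 1.6, 5.0]
gripper_width: 13.3
grip_force: 60.8
```

```bash
python3 st.py|cut -c1-110
```

```text
t 18.450 yaw 108.25 Mz 0.455 [528.204  47.073  77.409] F [2.012 1.589 5.   ] M [ 0.309 -0.489  0.455] w 13.320
```

{"method": "send_rows", "body": {"rows": [[0, 0, 0, 0, 0, 0, 1], [0, 0, 0, 0, 0, 0, 1], [0, 0, 0, 0, 0, 0, 1], [0, 0, -0.24, 0, 0, 0, 1], [0, 0, -0.24, 0, 0, 0, 1]]}}

```text
t: 19.08
eef_pos: [529.9, 48.3, 140.6]
ee_rot: [1.838, 2.543, 0.006]
wrist_force: [-0.3, 1.1, -0.1]
gripper_width: 85.4
grip_force: 0.0
```

```bash
python3 go.py 653.8 166.2 79 206
```

```text
t 19.075 yaw 108.30033091465218 w 85.39145609707596 [529.945  48.284 140.586] SHIFT [0.292 0.617 0.25 ] rz -0.5427759393630435 (rx,ry tilt) [0.314 0.056] j [ 0.398  0.557 -0.822  1.872  0.506  0.928 -0.341]
```

{"method": "send_rows", "body": {"rows": [[0.294, 0.624, 0, 0, 0, -0.543, 1], [0.294, 0.624, 0, 0, 0, -0.543, 1], [0.294, 0.624, 0, 0, 0, -0.543, 1], [0.294, 0.624, 0, 0, 0, -0.543, 1], [0.294, 0.624, 0, 0, 0, -0.543, 1], [0.294, 0.624, 0, 0, 0, -0.543, 1], [0.294, 0.624, 0.1, 0, 0, -0.543, 1], [0.294, 0.624, 0.243, 0, 0, -0.543, 1], [0.294, 0.624, 0.243, 0, 0, -0.543, 1], [0.294, 0.624, 0.243, 0, 0, -0.543, 1]]}}

```text
t: 20.32
eef_pos: [652.5, 165.8, 75.1]
ee_rot: [0.707, -3.059, -0.001]
wrist_force: [0.5, 0.5, 0.8]
gripper_width: 85.2
grip_force: 0.0
```

{"method": "send_rows", "body": {"rows": [[0, 0, 0, 0, 0, 0, 1]]}}

```text
t: 20.45
eef_pos: [653.1, 166.2, 76.5]
ee_rot: [-0.703, 3.062, 0.0]
wrist_force: [-0.2, -0.0, 0.4]
gripper_width: 85.4
grip_force: 0.0
```

```bash
python3 go.py 653.8 166.2 79 206
```

```text
t 20.45 yaw 205.8486566062477 w 85.36979749545277 [653.11  166.229  76.519] SHIFT [-0.002 -0.001 -0.01 ] rz -0.0008407966319572956 (rx,ry tilt) [-0.001  0.015] j [ 0.266  0.959 -1.129  1.539  0.901  1.233  1.009]
```

{"method": "send_rows", "body": {"rows": [[-0.001, 0.002, -0.008, 0, 0, 0, 0], [-0.001, 0.002, -0.008, 0, 0, 0, 0], [-0.001, 0.002, -0.008, 0, 0, 0, 0], [-0.001, 0.002, -0.008, 0, 0, 0, 0], [-0.001, 0.002, -0.008, 0, 0, 0, 0], [-0.001, 0.002, -0.008, 0, 0, 0, 0], [-0.001, 0.002, -0.008, 0, 0, 0, 0]]}}

```text
t: 21.32
eef_pos: [653.7, 165.7, 78.9]
ee_rot: [-0.706, 3.061, -0.002]
wrist_force: [1.5, -5.2, 5.5]
gripper_width: 12.9
grip_force: 59.9
```

```bash
python3 st.py
```

```text
t 21.325 yaw 205.99 Mz -0.017 [653.653 165.668  78.855] F [ 1.456 -5.184  5.546] M [-1.019 -0.165 -0.017] w 12.91851904977598 59.86216843128204 j [ 0.266  0.957 -1.131  1.536  0.9    1.237  1.013] tau7 0.020693146507255733
```

{"method": "send_rows", "body": {"rows": [[0, 0, 0, 0, 0, 0.033, 0], [0, 0, 0, 0, 0, 0.067, 0]]}}

```text
t: 21.58
eef_pos: [653.5, 166.1, 78.9]
ee_rot: [-0.376, 3.118, -0.001]
wrist_force: [0.8, -3.9, 4.1]
gripper_width: 13.2
grip_force: 59.9
```

{"method": "send_rows", "body": {"rows": [[0, 0, 0, 0, 0, 0.014, 0]]}}

```text
t: 21.7
eef_pos: [653.5, 166.2, 78.9]
ee_rot: [-0.309, 3.126, -0.001]
wrist_force: [1.1, -3.0, 4.1]
gripper_width: 13.5
grip_force: 59.7
```

```bash
python3 st.py|cut -c1-110
```

```text
t 21.700 yaw 191.31 Mz 0.064 [653.518 166.195  78.869] F [ 1.052 -2.955  4.141] M [-0.766 -0.165  0.064] w 13.
```

{"method": "send_rows", "body": {"rows": [[0, 0, 0, 0, 0, 0.014, 0]]}}

```text
t: 21.82
eef_pos: [653.5, 166.3, 78.8]
ee_rot: [-0.242, 3.131, -0.001]
wrist_force: [0.7, -3.2, 3.9]
gripper_width: 13.5
grip_force: 59.8
```

```bash
python3 st.py|cut -c1-110
```

```text
t 21.825 yaw 188.85 Mz 0.009 [653.49  166.333  78.842] F [ 0.698 -3.194  3.905] M [-0.799 -0.201  0.009] w 13.
```

{"method": "send_rows", "body": {"rows": [[0, 0, 0, 0, 0, 0.014, 0]]}}

```text
t: 21.95
eef_pos: [653.5, 166.4, 78.9]
ee_rot: [-0.173, 3.136, -0.001]
wrist_force: [0.9, -3.0, 5.0]
gripper_width: 13.4
grip_force: 59.8
```

```bash
python3 st.py|cut -c1-110
```

```text
t 21.950 yaw 186.33 Mz 0.084 [653.523 166.398  78.863] F [ 0.858 -2.979  4.981] M [-0.748 -0.181  0.084] w 13.
```

{"method": "send_rows", "body": {"rows": [[0, -0.002, 0, 0, 0, 0.014, 0]]}}

```text
t: 22.08
eef_pos: [653.5, 166.4, 78.9]
ee_rot: [-0.105, 3.139, 0.001]
wrist_force: [0.5, -1.9, 4.4]
gripper_width: 13.2
grip_force: 59.7
```

```bash
python3 st.py|cut -c1-110
```

```text
t 22.075 yaw 183.82 Mz 0.055 [653.529 166.411  78.901] F [ 0.515 -1.931  4.378] M [-0.34  -0.225  0.055] w 13.
```

{"method": "send_rows", "body": {"rows": [[0, 0, 0, 0, 0, 0.014, 0]]}}

```text
t: 22.2
eef_pos: [653.5, 166.6, 78.9]
ee_rot: [-0.036, 3.14, 0.001]
wrist_force: [0.8, -2.1, 3.6]
gripper_width: 13.3
grip_force: 59.7
```

```bash
python3 st.py|cut -c1-110
```

```text
t 22.200 yaw 181.31 Mz 0.047 [653.494 166.584  78.892] F [ 0.803 -2.106  3.627] M [-0.434 -0.272  0.047] w 13.
```

{"method": "send_rows", "body": {"rows": [[0, 0, 0, 0, 0, 0.014, 0]]}}

```text
t: 22.32
eef_pos: [653.5, 166.6, 78.9]
ee_rot: [0.033, 3.14, 0.001]
wrist_force: [1.3, -2.6, 4.5]
gripper_width: 13.0
grip_force: 59.7
```

```bash
python3 st.py|cut -c1-110
```

```text
t 22.325 yaw 178.80 Mz 0.004 [653.512 166.626  78.873] F [ 1.285 -2.596  4.52 ] M [-0.356 -0.278  0.004] w 12.
```

{"method": "send_rows", "body": {"rows": [[0, 0, 0, 0, 0, 0.014, 0]]}}

```text
t: 22.45
eef_pos: [653.5, 166.8, 78.9]
ee_rot: [0.102, 3.139, 0.002]
wrist_force: [1.4, -2.9, 3.3]
gripper_width: 13.4
grip_force: 59.7
```

```bash
python3 st.py|cut -c1-110
```

```text
t 22.450 yaw 176.28 Mz 0.051 [653.525 166.76   78.881] F [ 1.431 -2.852  3.298] M [-0.3   -0.274  0.051] w 13.
```

{"method": "send_rows", "body": {"rows": [[0, 0, 0, 0, 0, 0.014, 0]]}}

```text
t: 22.58
eef_pos: [653.5, 166.8, 78.9]
ee_rot: [0.171, 3.136, 0.002]
wrist_force: [2.6, -1.3, 3.0]
gripper_width: 13.4
grip_force: 59.7
```

```bash
python3 st.py|cut -c1-110
```

```text
t 22.575 yaw 173.77 Mz 0.066 [653.543 166.835  78.882] F [ 2.646 -1.316  3.016] M [-0.277 -0.297  0.066] w 13.
```

{"method": "send_rows", "body": {"rows": [[0, 0, 0, 0, 0, 0.014, 0]]}}

```text
t: 22.7
eef_pos: [653.6, 166.9, 78.9]
ee_rot: [0.24, 3.131, 0.002]
wrist_force: [2.2, -1.1, 3.0]
gripper_width: 13.3
grip_force: 59.7
```

```bash
python3 st.py|cut -c1-110
```

```text
t 22.700 yaw 171.25 Mz 0.023 [653.553 166.916  78.901] F [ 2.239 -1.141  2.992] M [-0.234 -0.356  0.023] w 13.
```

{"method": "send_rows", "body": {"rows": [[0, 0, 0, 0, 0, 0.014, 0]]}}

```text
t: 22.82
eef_pos: [653.6, 167.0, 78.9]
ee_rot: [0.308, 3.125, 0.002]
wrist_force: [1.4, -0.8, 2.6]
gripper_width: 13.1
grip_force: 59.6
```

```bash
python3 st.py|cut -c1-110
```

```text
t 22.825 yaw 168.74 Mz 0.029 [653.561 167.028  78.906] F [ 1.368 -0.806  2.591] M [-0.169 -0.348  0.029] w 13.
```

{"method": "send_rows", "body": {"rows": [[0, 0, 0, 0, 0, 0.014, 0]]}}

```text
t: 22.95
eef_pos: [653.6, 167.1, 78.9]
ee_rot: [0.377, 3.118, 0.003]
wrist_force: [1.3, 0.4, 2.9]
gripper_width: 13.4
grip_force: 59.6
```

```bash
python3 st.py|cut -c1-110
```

```text
t 22.950 yaw 166.21 Mz 0.096 [653.607 167.069  78.899] F [1.258 0.359 2.905] M [-0.142 -0.383  0.096] w 13.389
```

{"method": "send_rows", "body": {"rows": [[0, 0, 0, 0, 0, 0.014, 0]]}}

```text
t: 23.08
eef_pos: [653.6, 167.2, 78.9]
ee_rot: [0.445, 3.109, 0.003]
wrist_force: [1.7, -0.2, 4.4]
gripper_width: 13.3
grip_force: 59.6
```

```bash
python3 st.py|cut -c1-110
```

```text
t 23.075 yaw 163.70 Mz 0.062 [653.617 167.177  78.888] F [ 1.719 -0.242  4.415] M [-0.131 -0.425  0.062] w 13.
```

{"method": "send_rows", "body": {"rows": [[0, 0, 0, 0, 0, 0.014, 0]]}}

```text
t: 23.2
eef_pos: [653.7, 167.3, 78.9]
ee_rot: [0.514, 3.098, 0.003]
wrist_force: [1.9, 0.5, 3.3]
gripper_width: 13.0
grip_force: 59.6
```

```bash
python3 st.py|cut -c1-110
```

```text
t 23.200 yaw 161.18 Mz 0.003 [653.66  167.29   78.907] F [1.922 0.491 3.29 ] M [-0.021 -0.452  0.003] w 13.010
```

{"method": "send_rows", "body": {"rows": [[0, 0, 0, 0, 0, 0.01, 0]]}}

```text
t: 23.32
eef_pos: [653.7, 167.3, 78.9]
ee_rot: [0.562, 3.09, 0.003]
wrist_force: [3.0, 0.0, 2.8]
gripper_width: 13.2
grip_force: 59.5
```

```bash
python3 st.py|cut -c1-110
```

```text
t 23.325 yaw 159.39 Mz 0.043 [653.656 167.3    78.91 ] F [2.988 0.032 2.793] M [ 0.218 -0.669  0.043] w 13.238
```

{"method": "send_rows", "body": {"rows": [[0, 0, 0, 0, 0, 0.01, 0]]}}

```text
t: 23.45
eef_pos: [653.7, 167.4, 78.9]
ee_rot: [0.61, 3.081, 0.003]
wrist_force: [3.5, 1.6, 2.1]
gripper_width: 13.6
grip_force: 59.5
```

```bash
python3 st.py|cut -c1-110
```

```text
t 23.450 yaw 157.58 Mz 0.039 [653.696 167.353  78.925] F [3.532 1.59  2.11 ] M [ 0.537 -0.794  0.039] w 13.561
```

{"method": "send_rows", "body": {"rows": [[-0.003, 0.001, 0, 0, 0, 0.014, 0]]}}

```text
t: 23.58
eef_pos: [653.8, 167.4, 78.9]
ee_rot: [-0.679, -3.067, -0.003]
wrist_force: [1.0, 2.7, 4.3]
gripper_width: 13.1
grip_force: 59.8
```

```bash
python3 st.py|cut -c1-110
```

```text
t 23.575 yaw 155.03 Mz 0.102 [653.825 167.394  78.879] F [1.013 2.657 4.348] M [ 0.647 -0.204  0.102] w 13.108
```

{"method": "send_rows", "body": {"rows": [[0, 0, 0, 0, 0, 0.014, 0]]}}

```text
t: 23.7
eef_pos: [653.8, 167.5, 78.9]
ee_rot: [-0.747, -3.051, -0.003]
wrist_force: [3.1, 3.5, 3.8]
gripper_width: 13.3
grip_force: 59.7
```

```bash
python3 st.py|cut -c1-110
```

```text
t 23.700 yaw 152.49 Mz 0.133 [653.841 167.482  78.894] F [3.069 3.458 3.839] M [ 0.729 -0.475  0.133] w 13.263
```

{"method": "send_rows", "body": {"rows": [[0, 0, 0, 0, 0, 0.014, 0]]}}

```text
t: 23.82
eef_pos: [653.9, 167.6, 78.9]
ee_rot: [-0.813, -3.034, -0.003]
wrist_force: [2.8, 3.5, 2.9]
gripper_width: 13.4
grip_force: 59.7
```

```bash
python3 st.py|cut -c1-110
```

```text
t 23.825 yaw 150.00 Mz 0.354 [653.863 167.583  78.883] F [2.768 3.51  2.942] M [ 0.742 -0.539  0.354] w 13.381
```

{"method": "send_rows", "body": {"rows": [[0, 0, 0, 0, 0, 0.003, 0]]}}

```text
t: 23.95
eef_pos: [653.9, 167.5, 78.9]
ee_rot: [0.825, 3.031, 0.003]
wrist_force: [2.4, 4.2, 3.8]
gripper_width: 13.0
grip_force: 59.7
```

```bash
python3 st.py|cut -c1-110
```

```text
t 23.950 yaw 149.55 Mz 0.370 [653.894 167.486  78.895] F [2.442 4.225 3.803] M [ 0.932 -0.548  0.37 ] w 13.020
```

{"method": "send_rows", "body": {"rows": [[0, 0, 0, 0, 0, 0.003, 0]]}}

```text
t: 24.08
eef_pos: [653.9, 167.5, 78.9]
ee_rot: [0.838, 3.028, 0.003]
wrist_force: [2.2, 4.5, 3.9]
gripper_width: 13.5
grip_force: 59.8
```

```bash
python3 st.py|cut -c1-110
```

```text
t 24.075 yaw 149.05 Mz 0.423 [653.908 167.518  78.888] F [2.245 4.494 3.896] M [ 1.146 -0.501  0.423] w 13.471
```

{"method": "send_rows", "body": {"rows": [[0, 0, 0, 0, 0, 0.014, 0], [0, 0, 0, 0, 0, 0.028, 0], [0, 0, 0, 0, 0, 0.028, 0]]}}

```text
t: 24.45
eef_pos: [654.0, 167.7, 78.9]
ee_rot: [0.971, 2.988, 0.004]
wrist_force: [2.9, 5.1, 2.0]
gripper_width: 13.3
grip_force: 59.8
```

```bash
python3 st.py|cut -c1-110
```

```text
t 24.450 yaw 144.00 Mz 0.399 [653.997 167.682  78.894] F [2.859 5.137 2.013] M [ 1.21  -0.576  0.399] w 13.269
```

{"method": "send_rows", "body": {"rows": [[0, 0, 0, 0, 0, 0, 1], [0, 0, 0, 0, 0, 0, 1], [0, 0, 0, 0, 0, 0, 1], [0, 0, -0.24, 0, 0, 0, 1], [0, 0, -0.24, 0, 0, 0, 1], [0, 0, -0.24, 0, 0, 0, 1], [0, 0, -0.24, 0, 0, 0, 1]]}}

```text
t: 25.32
eef_pos: [653.4, 165.4, 137.3]
ee_rot: [-0.972, -2.986, 0.003]
wrist_force: [-0.2, -0.1, -1.3]
gripper_width: 85.2
grip_force: 0.0
```

```bash
python3 go.py 531.3 169.3 79 140.2
```

```text
t 25.325 yaw 143.9465123664064 w 85.15403133342974 [653.431 165.449 137.284] SHIFT [ 0.404 -0.275  0.234] rz 0.020813957591146782 (rx,ry tilt) [-0.105 -0.064] j [ 0.193  0.803 -0.931  1.476  0.667  1.203  0.106]
```

{"method": "send_rows", "body": {"rows": [[0.404, -0.275, 0, 0, 0, 0.021, 1], [0.404, -0.275, 0, 0, 0, 0.021, 1], [0.404, -0.275, 0.1, 0, 0, 0.021, 1], [0.404, -0.275, 0.234, 0, 0, 0.021, 1], [0.404, -0.275, 0.234, 0, 0, 0.021, 1], [0.404, -0.275, 0.234, 0, 0, 0.021, 1], [0.404, -0.275, 0.234, 0, 0, 0.021, 1], [0.404, -0.275, 0.234, 0, 0, 0.021, 1]]}}

```text
t: 26.32
eef_pos: [532.3, 170.2, 80.8]
ee_rot: [1.07, 2.953, 0.001]
wrist_force: [-0.9, -0.3, -0.8]
gripper_width: 85.4
grip_force: 0.0
```

```bash
python3 go.py 531.3 169.3 79 140.2
```

```text
t 26.325 yaw 140.16129135267752 w 85.37097626975581 [532.275 170.191  80.831] SHIFT [ 0.001 -0.005  0.007] rz -0.00021504804068036442 (rx,ry tilt) [0.069 0.024] j [ 0.196  0.714 -0.904  1.863  0.704  0.92  -0.169]
```

{"method": "send_rows", "body": {"rows": [[0.001, -0.004, 0.005, 0, 0, 0, 0], [0.001, -0.004, 0.005, 0, 0, 0, 0], [0.001, -0.004, 0.005, 0, 0, 0, 0], [0.001, -0.004, 0.005, 0, 0, 0, 0], [0.001, -0.004, 0.005, 0, 0, 0, 0], [0.001, -0.004, 0.005, 0, 0, 0, 0], [0.001, -0.004, 0.005, 0, 0, 0, 0]]}}

```text
t: 27.2
eef_pos: [531.2, 169.7, 79.0]
ee_rot: [1.07, 2.954, 0.001]
wrist_force: [1.0, 0.9, 1.3]
gripper_width: 12.7
grip_force: 60.1
```

```bash
python3 st.py
```

```text
t 27.200 yaw 140.18 Mz 0.075 [531.224 169.693  78.97 ] F [1.034 0.865 1.269] M [ 0.189 -0.182  0.075] w 12.706137651315109 60.11292636394501 j [ 0.196  0.715 -0.903  1.867  0.706  0.915 -0.171] tau7 -0.026537749799899757
```

{"method": "send_rows", "body": {"rows": [[0, 0, 0, 0, 0, 0.055, 0], [0, 0, 0, 0, 0, 0.11, 0], [0, 0, 0, 0, 0, 0.165, 0], [0, 0, 0, 0, 0, 0.215, 0], [0, 0, 0, 0, 0, 0.25, 0], [0, 0, 0, 0, 0, 0.25, 0]]}}

```text
t: 27.95
eef_pos: [531.6, 169.9, 79.0]
ee_rot: [2.116, 2.321, 0.002]
wrist_force: [3.6, 1.3, -1.0]
gripper_width: 12.7
grip_force: 60.1
```

```bash
python3 st.py
```

```text
t 27.950 yaw 95.29 Mz 0.554 [531.602 169.94   79.009] F [ 3.565  1.298 -0.988] M [ 0.33  -0.711  0.554] w 12.724289945985989 60.092618465423584 j [ 0.082  0.648 -0.69   1.868  0.552  0.823 -0.804] tau7 -1.279614083468914
```

{"method": "send_rows", "body": {"rows": [[0, 0, 0, 0, 0, 0.015, 0], [0, 0, 0, 0, 0, 0.027, 0], [0, 0, 0, 0, 0, 0.027, 0]]}}

```text
t: 28.32
eef_pos: [531.7, 169.9, 79.0]
ee_rot: [2.216, 2.227, 0.003]
wrist_force: [5.3, 3.0, -0.2]
gripper_width: 13.0
grip_force: 60.2
```

```bash
python3 st.py|cut -c1-110
```

```text
t 28.325 yaw 90.27 Mz 0.626 [531.675 169.914  79.029] F [ 5.251  3.015 -0.181] M [ 0.518 -1.008  0.626] w 12.9
```

{"method": "send_rows", "body": {"rows": [[0, 0, 0, 0, 0, 0, 1], [0, 0, 0, 0, 0, 0, 1], [0, 0, 0, 0, 0, 0, 1], [0, 0, -0.24, 0, 0, 0, 1], [0, 0, -0.24, 0, 0, 0, 1], [0, 0, -0.24, 0, 0, 0, 1], [0, 0, -0.24, 0, 0, 0, 1]]}}

```text
t: 29.2
eef_pos: [530.3, 168.8, 137.7]
ee_rot: [-2.215, -2.227, 0.003]
wrist_force: [0.3, -0.7, 0.1]
gripper_width: 85.6
grip_force: 0.0
```

```bash
python3 go.py 651.5 42.7 79 163
```

```text
t 29.2 yaw 90.30609903514208 w 85.57177821173853 [530.298 168.796 137.738] SHIFT [-0.507  0.483  0.234] rz -0.40385500536032176 (rx,ry tilt) [-0.11  -0.054] j [ 0.109  0.572 -0.722  1.807  0.459  0.939 -0.808]
```

{"method": "send_rows", "body": {"rows": [[-0.507, 0.483, 0, 0, 0, -0.404, 1], [-0.507, 0.483, 0, 0, 0, -0.404, 1], [-0.507, 0.483, 0, 0, 0, -0.404, 1], [-0.507, 0.483, 0, 0, 0, -0.404, 1], [-0.507, 0.483, 0, 0, 0, -0.404, 1], [-0.507, 0.483, 0.1, 0, 0, -0.404, 1], [-0.507, 0.483, 0.234, 0, 0, -0.404, 1], [-0.507, 0.483, 0.234, 0, 0, -0.404, 1], [-0.507, 0.483, 0.234, 0, 0, -0.404, 1], [-0.507, 0.483, 0.234, 0, 0, -0.404, 1]]}}

```text
t: 30.45
eef_pos: [653.1, 43.8, 81.7]
ee_rot: [0.466, 3.105, 0.001]
wrist_force: [0.1, 0.3, -0.1]
gripper_width: 85.3
grip_force: 0.0
```

```bash
python3 go.py 651.5 42.7 79 163
```

```text
t 30.45 yaw 162.94177319097557 w 85.26452198219981 [653.106  43.821  81.741] SHIFT [ 0.005 -0.006  0.011] rz -0.00032348227235795926 (rx,ry tilt) [0.112 0.017] j [ 0.415  0.865 -0.988  1.595  0.785  1.12   0.501]
```

{"method": "send_rows", "body": {"rows": [[0.004, -0.005, 0.009, 0, 0, 0, 0], [0.004, -0.005, 0.009, 0, 0, 0, 0], [0.004, -0.005, 0.009, 0, 0, 0, 0], [0.004, -0.005, 0.009, 0, 0, 0, 0], [0.004, -0.005, 0.009, 0, 0, 0, 0], [0.004, -0.005, 0.009, 0, 0, 0, 0], [0.004, -0.005, 0.009, 0, 0, 0, 0]]}}

```text
t: 31.32
eef_pos: [651.3, 42.8, 78.3]
ee_rot: [0.463, 3.107, 0.001]
wrist_force: [1.1, 1.6, 2.6]
gripper_width: 13.0
grip_force: 60.1
```

```bash
python3 st.py
```

```text
t 31.325 yaw 163.04 Mz -0.011 [651.298  42.751  78.296] F [1.09  1.609 2.604] M [ 0.243 -0.02  -0.011] w 12.988218474552182 60.08698225021362 j [ 0.417  0.868 -0.987  1.602  0.788  1.114  0.5  ] tau7 -0.017782642389647663
```

{"method": "send_rows", "body": {"rows": [[0, 0, 0, 0, 0, 0.055, 0], [0, 0, 0, 0, 0, 0.11, 0], [0, 0, 0, 0, 0, 0.165, 0], [0, 0, 0, 0, 0, 0.215, 0], [0, 0, 0, 0, 0, 0.25, 0], [0, 0, 0, 0, 0, 0.25, 0]]}}

```text
t: 32.08
eef_pos: [652.0, 43.7, 78.4]
ee_rot: [1.613, 2.694, 0.004]
wrist_force: [3.7, 3.4, -1.3]
gripper_width: 13.2
grip_force: 59.9
```

```bash
python3 st.py
```

```text
t 32.075 yaw 118.18 Mz 0.539 [651.952  43.732  78.373] F [ 3.712  3.378 -1.292] M [ 0.756 -0.799  0.539] w 13.164530250716172 59.93642449378967 j [ 0.335  0.8   -0.799  1.603  0.648  1.019 -0.171] tau7 -1.3085248321294785
```

{"method": "send_rows", "body": {"rows": [[0, 0, 0, 0, 0, 0.015, 0], [0, 0, 0, 0, 0, 0.027, 0], [0, 0, 0, 0, 0, 0.027, 0]]}}

```text
t: 32.45
eef_pos: [652.1, 43.8, 78.4]
ee_rot: [1.724, 2.625, 0.004]
wrist_force: [3.3, 3.8, 0.2]
gripper_width: 13.3
grip_force: 60.1
```

```bash
python3 st.py|cut -c1-110
```

```text
t 32.450 yaw 113.40 Mz 0.615 [652.067  43.791  78.366] F [3.262 3.823 0.232] M [ 0.811 -0.846  0.615] w 13.315
```

{"method": "send_rows", "body": {"rows": [[0, 0, 0, 0, 0, 0, 1], [0, 0, 0, 0, 0, 0, 1], [0, 0, 0, 0, 0, 0, 1], [0, 0, -0.24, 0, 0, 0, 1], [0, 0, -0.24, 0, 0, 0, 1], [0, 0, -0.24, 0, 0, 0, 1], [0, 0, -0.24, 0, 0, 0, 1]]}}

```text
t: 33.33
eef_pos: [650.4, 41.8, 136.9]
ee_rot: [-1.729, -2.621, 0.003]
wrist_force: [-0.1, -0.4, 0.1]
gripper_width: 85.4
grip_force: 0.0
```

```bash
python3 go.py 528 46.8 79 113.2
```

```text
t 33.325 yaw 113.16966165962113 w 85.4469761123807 [650.441  41.828 136.883] SHIFT [ 0.211 -0.442  0.232] rz -0.00016854633543819848 (rx,ry tilt) [-0.113 -0.037] j [ 0.345  0.734 -0.815  1.544  0.573  1.118 -0.195]
```

{"method": "send_rows", "body": {"rows": [[0.211, -0.442, 0, 0, 0, 0, 1], [0.211, -0.442, 0, 0, 0, 0, 1], [0.211, -0.442, 0.1, 0, 0, 0, 1], [0.211, -0.442, 0.235, 0, 0, 0, 1], [0.211, -0.442, 0.235, 0, 0, 0, 1], [0.211, -0.442, 0.235, 0, 0, 0, 1], [0.211, -0.442, 0.235, 0, 0, 0, 1], [0.211, -0.442, 0.235, 0, 0, 0, 1]]}}

```text
t: 34.33
eef_pos: [529.3, 47.5, 80.0]
ee_rot: [1.73, 2.621, 0.001]
wrist_force: [-0.3, -0.3, 0.6]
gripper_width: 85.4
grip_force: 0.0
```

```bash
python3 go.py 528 46.8 79 113.2
```

```text
t 34.325 yaw 113.16543299616401 w 85.4237154712956 [529.269  47.488  80.049] SHIFT [-0.001 -0.006  0.004] rz -0.00019203891020001468 (rx,ry tilt) [0.072 0.004] j [ 0.373  0.645 -0.799  1.936  0.626  0.826 -0.365]
```

{"method": "send_rows", "body": {"rows": [[0, -0.004, 0.003, 0, 0, 0, 0], [0, -0.004, 0.003, 0, 0, 0, 0], [0, -0.004, 0.003, 0, 0, 0, 0], [0, -0.004, 0.003, 0, 0, 0, 0], [0, -0.004, 0.003, 0, 0, 0, 0], [0, -0.004, 0.003, 0, 0, 0, 0], [0, -0.004, 0.003, 0, 0, 0, 0]]}}

```text
t: 35.2
eef_pos: [528.1, 47.1, 78.7]
ee_rot: [1.73, 2.622, 0.001]
wrist_force: [0.6, -0.5, 2.0]
gripper_width: 13.3
grip_force: 60.3
```

```bash
python3 st.py
```

```text
t 35.200 yaw 113.18 Mz 0.027 [528.089  47.126  78.676] F [ 0.601 -0.496  1.999] M [-0.025 -0.076  0.027] w 13.30593898035916 60.268219113349915 j [ 0.373  0.645 -0.798  1.94   0.628  0.823 -0.367] tau7 -0.02163503144402057
```

{"method": "send_rows", "body": {"rows": [[0, 0, 0, 0, 0, 0.055, 0], [0, 0, 0, 0, 0, 0.11, 0], [0, 0, 0, 0, 0, 0.165, 0], [0, 0, 0, 0, 0, 0.215, 0], [0, 0, 0, 0, 0, 0.25, 0], [0, 0, 0, 0, 0, 0.25, 0]]}}

```text
t: 35.95
eef_pos: [529.5, 47.2, 78.8]
ee_rot: [2.601, 1.76, 0.004]
wrist_force: [4.9, -1.0, -2.0]
gripper_width: 12.9
grip_force: 59.9
```

```bash
python3 st.py
```

```text
t 35.950 yaw 68.17 Mz 0.522 [529.511  47.248  78.773] F [ 4.938 -0.996 -2.001] M [-0.125 -1.033  0.522] w 12.91512930124777 59.88400340080261 j [ 0.242  0.589 -0.575  1.94   0.465  0.742 -0.986] tau7 -1.1128318682312965
```

{"method": "send_rows", "body": {"rows": [[0, 0, 0, 0, 0, 0.015, 0], [0, 0, 0, 0, 0, 0.027, 0], [0, 0, 0, 0, 0, 0.027, 0]]}}

```text
t: 36.33
eef_pos: [529.6, 47.2, 78.8]
ee_rot: [2.672, 1.649, 0.005]
wrist_force: [5.2, -0.8, -2.3]
gripper_width: 13.3
grip_force: 60.0
```

```bash
python3 st.py|cut -c1-110
```

```text
t 36.325 yaw 63.37 Mz 0.643 [529.607  47.156  78.772] F [ 5.182 -0.764 -2.285] M [-0.149 -1.221  0.643] w 13.3
```

{"method": "send_rows", "body": {"rows": [[0, 0, 0, 0, 0, 0, 1], [0, 0, 0, 0, 0, 0, 1], [0, 0, 0, 0, 0, 0, 1], [0, 0, -0.24, 0, 0, 0, 1], [0, 0, -0.24, 0, 0, 0, 1], [0, 0, -0.24, 0, 0, 0, 1], [0, 0, -0.24, 0, 0, 0, 1]]}}

```text
t: 37.2
eef_pos: [527.1, 46.7, 137.6]
ee_rot: [-2.674, -1.648, 0.003]
wrist_force: [-0.6, -0.5, -0.3]
gripper_width: 85.6
grip_force: 0.0
```

```bash
python3 go.py 653.8 167.3 79 148.8
```

```text
t 37.2 yaw 63.31238667456135 w 85.63221810678435 [527.082  46.694 137.584] SHIFT [0.659 0.237 0.233] rz -0.4749311851413259 (rx,ry tilt) [-0.113 -0.019] j [ 0.272  0.509 -0.608  1.878  0.373  0.871 -0.987]
```

{"method": "send_rows", "body": {"rows": [[0.656, 0.231, 0, 0, 0, -0.475, 1], [0.656, 0.231, 0, 0, 0, -0.475, 1], [0.656, 0.231, 0, 0, 0, -0.475, 1], [0.656, 0.231, 0, 0, 0, -0.475, 1], [0.656, 0.231, 0, 0, 0, -0.475, 1], [0.656, 0.231, 0, 0, 0, -0.475, 1], [0.656, 0.231, 0.1, 0, 0, -0.475, 1], [0.656, 0.231, 0.238, 0, 0, -0.475, 1], [0.656, 0.231, 0.238, 0, 0, -0.475, 1], [0.656, 0.231, 0.238, 0, 0, -0.475, 1]]}}

```text
t: 38.45
eef_pos: [653.2, 168.1, 79.5]
ee_rot: [-0.85, -3.024, -0.001]
wrist_force: [0.4, -0.2, 0.5]
gripper_width: 85.4
grip_force: 0.0
```

{"method": "send_rows", "body": {"rows": [[0, 0, 0, 0, 0, 0, 1], [0, 0, 0, 0, 0, 0, 1]]}}

```text
t: 38.7
eef_pos: [653.5, 167.9, 80.3]
ee_rot: [0.846, 3.024, 0.001]
wrist_force: [0.1, 0.0, -1.4]
gripper_width: 85.5
grip_force: 0.0
```

```bash
python3 go.py 653.8 167.3 79 148.8
```

```text
t 38.7 yaw 148.75284869800782 w 85.4735414142194 [653.548 167.946  80.271] SHIFT [-0.002 -0.002  0.005] rz -0.00026195167773437336 (rx,ry tilt) [0.097 0.014] j [ 0.187  0.866 -0.919  1.536  0.741  1.115  0.128]
```

{"method": "send_rows", "body": {"rows": [[-0.002, -0.002, 0.004, 0, 0, 0, 0], [-0.002, -0.002, 0.004, 0, 0, 0, 0], [-0.002, -0.002, 0.004, 0, 0, 0, 0], [-0.002, -0.002, 0.004, 0, 0, 0, 0], [-0.002, -0.002, 0.004, 0, 0, 0, 0], [-0.002, -0.002, 0.004, 0, 0, 0, 0], [-0.002, -0.002, 0.004, 0, 0, 0, 0]]}}

```text
t: 39.58
eef_pos: [653.6, 167.5, 78.3]
ee_rot: [0.844, 3.026, 0.002]
wrist_force: [2.0, 2.1, 0.1]
gripper_width: 13.3
grip_force: 60.2
```

```bash
python3 st.py
```

```text
t 39.575 yaw 148.83 Mz -0.006 [653.578 167.473  78.257] F [2.004 2.053 0.118] M [ 0.48  -0.464 -0.006] w 13.30043514216675 60.24841904640198 j [ 0.188  0.868 -0.918  1.537  0.742  1.112  0.129] tau7 -0.028465819777920842
```

{"method": "send_rows", "body": {"rows": [[0, 0, 0, 0, 0, 0.055, 0], [0, 0, 0, 0, 0, 0.11, 0], [0, 0, 0, 0, 0, 0.165, 0], [0, 0, 0, 0, 0, 0.215, 0], [0, 0, 0, 0, 0, 0.25, 0], [0, 0, 0, 0, 0, 0.25, 0]]}}

```text
t: 40.33
eef_pos: [654.9, 168.6, 78.3]
ee_rot: [1.937, 2.472, 0.007]
wrist_force: [7.0, 4.8, -4.0]
gripper_width: 13.2
grip_force: 60.0
```

```bash
python3 st.py
```

```text
t 40.325 yaw 103.83 Mz 0.524 [654.876 168.593  78.326] F [ 6.996  4.771 -4.024] M [ 1.052 -1.531  0.524] w 13.212510154391108 59.96468245983124 j [ 0.104  0.807 -0.728  1.537  0.597  1.024 -0.544] tau7 -1.1703289300203323
```

{"method": "send_rows", "body": {"rows": [[0, 0, 0, 0, 0, 0.015, 0], [0, 0, 0, 0, 0, 0.027, 0], [0, 0, 0, 0, 0, 0.027, 0]]}}

```text
t: 40.7
eef_pos: [655.1, 168.6, 78.3]
ee_rot: [2.039, 2.389, 0.008]
wrist_force: [7.7, 5.0, -4.8]
gripper_width: 13.2
grip_force: 60.1
```

```bash
python3 st.py|cut -c1-110
```

```text
t 40.700 yaw 99.03 Mz 0.598 [655.073 168.635  78.339] F [ 7.73   5.018 -4.767] M [ 1.157 -1.7    0.598] w 13.1
```

{"method": "send_rows", "body": {"rows": [[0, 0, 0, 0, 0, 0, 1], [0, 0, 0, 0, 0, 0, 1], [0, 0, 0, 0, 0, 0, 1], [0, 0, -0.24, 0, 0, 0, 1], [0, 0, -0.5, 0, 0, 0, 1], [0, 0, -0.8, 0, 0, 0, 1], [0, 0, -0.8, 0, 0, 0, 1], [0, 0, -0.8, 0, 0, 0, 1], [0, 0, -0.8, 0, 0, 0, 1]]}}

```text
t: 41.82
eef_pos: [652.6, 166.1, 275.8]
ee_rot: [-2.04, -2.387, 0.005]
wrist_force: [0.3, -0.2, 0.3]
gripper_width: 85.8
grip_force: 0.0
```

```bash
python3 meas.py w3; python3 - <<'E'
from h import *
p,d=grab_frame("top");cv2.imwrite("pics/top1.png",p[100:340,140:460])
E
```

```text
41.825 [ 0.113  0.642 -0.785  1.271  0.443  1.406 -0.486] [652.611 166.145 275.789] 98.95419603526794 [ 0.012  0.036 -0.023]
knob 1 stud [531.712 168.152] 208 wing [531.962 168.897] 777 [ 3.762 14.634] ang -81.28597176974546
knob 2 stud [528.637  44.188] 145 wing [529.361  46.921] 519 [ 3.757 14.12 ] ang 70.55181906705583
knob 3 stud [652.095  41.012] 121 wing [651.573  43.003] 510 [ 3.619 14.568] ang -57.89502046003118
knob 4 stud [654.855 165.382] 176 wing [654.525 166.268] 730 [ 3.783 14.647] ang -72.55289417146541
```

View pics/w3.png

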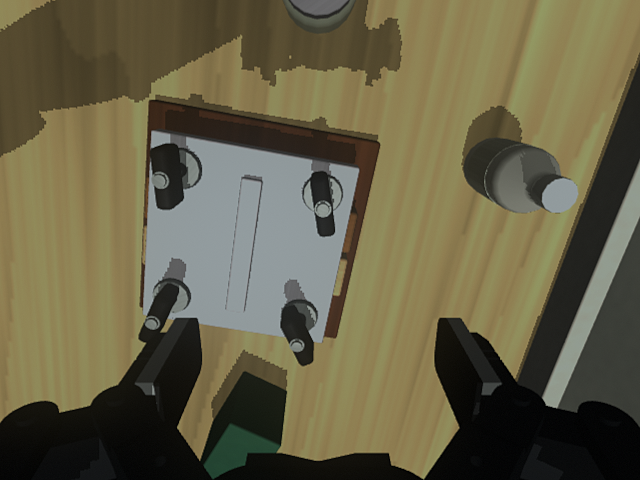

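The final view shows all four wings turned and released: knob 1 at (165,177), knob 2 at (165,305), knob 3 at (298,335) and knob 4 at (322,205). Their resting angles match the expected spring-back to within about 1.5°. The jar, bottle and carton are where they were.

```bash
python3 -c "
from bench import arm
print(arm.finish_job())"
```

```text
the job is handed in; nothing more can be done
None
```

I tightened all four knobs in star order 1-3-2-4, first to about 10° past the felt bite, then about 45° more each. The job is handed in with the arm clear, after about 42 s.

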